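# Load the mate caddy, lock it and clamp it down

### The arm

A 7-joint arm with a two-finger parallel gripper is mounted at the origin on the work surface. World frame = base frame: x ahead of the robot, y to its left, z up, the work surface at z = 0. Lengths are in mm, angles in rad, forces in N, time in s.
With the tool pointing down it reaches from about 425 to 950 mm from the base axis. Payload 4.7 kg.
Tool frame: the origin (TCP) lies on the mounting face of the last link; the fingertips stand 182 mm ahead of it and the grasp point (between the pads) lies 164 mm ahead of it; x points along the fingers, y is the direction in which the jaws open and shut, and the axes are right-handed (so a half turn about x gives the same grasp; the last joint's range is limited). The gripper opens to 87 mm and grips with 3 to 60 N. Pads are 19 mm wide; open, the fingers measure 117 mm over their backs; the gripper's body (75 mm by 190 mm) begins 51 mm behind the grasp point.
Start: joints at [-1.271, 0.469, -0.049, 1.532, 0.024, 1.141, -0.082], TCP at [217.925, 638.858, 404.773] pointing down, gripper open.
Joint ranges: [-2.59, 2.59], [-0.33, 1.99], [-1.39, 1.29], [0.1, 2.45], [-1.04, 4.18], [0.21, 1.99], [-2.66, 2.66]. Speed limits (rad/s): [2.57, 2.57, 3.14, 3.14, 3.14, 3.14, 3.14].

### API

Orientations are given as a 3x3 rotation matrix whose columns are the frame's x, y, z axes.
In Python, from cell import manip gives the robot as it stands.
- The arm moves only by the tool send_rows, never from a script. Its argument "motion" is a list of rows, each a list of 7 numbers: the shift along the world's x, y, z in cm, then the turn, a rotation vector about the world's x, y, z in degrees, then the opening in per cent of the stroke, from 0 (shut) to 100 (fully open). A call has exactly 10 rows; each row shifts and turns the commanded pose from where the row before left it; what a row does not reach is not made up. A row lasts 1/12 s, in which the tool goes at most 41.7 mm and 7.16 degrees, less where a joint would pass 70% of its speed; a pose out of reach is approached as far as the arm can. A call with a gripper value outside its range is refused whole. The fingers move at their own pace and stop on an object; "force" is the grip in N (left out, the last holds). Time passes only in rows, so rows that do not move let the fingers close, or fill a call up. It gives the time, the measured TCP pose, the force and the opening at its end, in the units of the state.
- manip.get_state(): the state, without advancing time (a new reading comes with each control period).
- manip.get_image(name): name is "side" or "top"; returns a dict with "pixels" (384x512x3 uint8, red, green, blue), "depth" (384x512 float32, mm along the optical axis (not along the pixel's ray), 0 where there is no reading), "camera_matrix" (3x3 intrinsics, pixels), "position" and "rotation" of the camera in the world. Camera axes: x right, y down, z forward; pixel columns grow to the right and rows downward; lengths in mm; the calibration is good to about 2 mm. A picture is of the moment at which its call begins.
- manip.hand_in(): hands the job in, once; it reports no verdict.
The state is a dict: "time": time; "q": joint angles; "joint_vel": joint speeds; "effort": joint torques, N m; "tool_pos": TCP position; "orientation": TCP orientation; "ft_force": force on the tool from outside, world axes, zero at the start; "moment": the same for the moment, N m; "width": finger opening in mm.
Only numpy, scipy, OpenCV 4.12 (cv2) and the standard library are available. Lean on these libraries where they do the work, as an engineer would, in place of code of your own. Each camera call takes 0.05 s, during which the arm holds its last target. There are 200 camera calls.

### The job

Stand every rubberwood mate cup that is out on the flap upright in the caddy, one to a bay. Then slide the caddy's lock fully home to its end stop, and after that turn the clamp knob clockwise until the foot just touches the caddy's tongue and give it half a turn more. Leave the bowl, the yerbera and the bombilla where they are.

Things in the scene. Friction and masses are not known exactly. Their poses are not given: they have to be found in the camera images.
- dock: Plywood base board fixed on the flap, 110 mm (its x) by 460 mm (its y), 12 mm thick, origin on the underside. It carries at its -y end a clamp on a grey column, in the middle the loose caddy, and at its +y end the slide lock. The caddy's, clamp's and lock's axes run along the dock's within a few degrees. Its place and yaw vary.
- caddy: Loose pine tray (0.7 kg) on the dock, 66 mm (x) by 252 mm (y), origin under its centre. A row of four bays along y, 58 by 58 mm inside, 62 mm apart; floor 6 mm thick, rims and dividers 4 mm thick, tops 18 mm above the underside. Tongue at -y end, 44 mm wide, 10 mm thick, under the clamp's foot; at +y end a 36 mm wide, 6 mm thick one for the lock. It must stay in place on the dock.
- bay1 (a point): Centre of the floor of bay 1 of the caddy (1 is nearest the clamp, 4 nearest the lock), on the floor's upper face. z up.
- bay2 (a point): Centre of the floor of bay 2 of the caddy (1 is nearest the clamp, 4 nearest the lock), on the floor's upper face. z up.
- bay3 (a point): Centre of the floor of bay 3 of the caddy (1 is nearest the clamp, 4 nearest the lock), on the floor's upper face. z up.
- bay4 (a point): Centre of the floor of bay 4 of the caddy (1 is nearest the clamp, 4 nearest the lock), on the floor's upper face. z up.
- clamp_tongue (a point): Point on the upper face of the caddy's clamp tongue, below the clamp's foot.
- cup1_mid (a point): Centre, half-way up (27 mm above its underside), of a turned rubberwood mate cup: round, open-topped, 54 mm high, 51 mm across the upper half and 48 mm at the foot, wall 5 mm, 90 g, standing on the flap, z up. All cups are alike and any cup may go in any bay. Two to four of the four are there; an absent one has no pose.
- cup2_mid (a point): Centre, half-way up (27 mm above its underside), of a turned rubberwood mate cup: round, open-topped, 54 mm high, 51 mm across the upper half and 48 mm at the foot, wall 5 mm, 90 g, standing on the flap, z up. All cups are alike and any cup may go in any bay. Two to four of the four are there; an absent one has no pose.
- cup3_mid (a point): Centre, half-way up (27 mm above its underside), of a turned rubberwood mate cup: round, open-topped, 54 mm high, 51 mm across the upper half and 48 mm at the foot, wall 5 mm, 90 g, standing on the flap, z up. All cups are alike and any cup may go in any bay. Two to four of the four are there; an absent one has no pose.
- cup4_mid (a point): Centre, half-way up (27 mm above its underside), of a turned rubberwood mate cup: round, open-topped, 54 mm high, 51 mm across the upper half and 48 mm at the foot, wall 5 mm, 90 g, standing on the flap, z up. All cups are alike and any cup may go in any bay. Two to four of the four are there; an absent one has no pose.
- lock_grip (a point): Point in the lock's upright black grip (26 mm along the slide, 14 mm across, 36 mm high), 14 mm below its top. x: sliding direction to the end stop (dock's +x), y across, z up. The grip stands on a 10 mm high carriage, with clear space around it. A flat steel arm on the carriage passes over the caddy's lock tongue as it slides.
- lock (a joint): Travel of the lock slide, m: 0 open end, 0.050 at the end stop (over the caddy's tongue). It rubs with about 1.5 N and stays where it is left.
- knob_grip (a point): Middle of the knob's upright black wing, on the knob's vertical axis. Wing 40 mm long (this point's x, turns with the knob), 12 mm thick (y), 26 mm high (13 mm above and below this point); 14 mm of clear height with a narrow hub between wing and the clamp's grey head (30 mm wide) below. It stays at one height while turning; the height varies by 4 mm between starts.
- knob (a joint): Angle of the knob, rad, growing as it is turned clockwise seen from above (tightening). It starts between 0 and 1.5; range -0.5 to 14. It stays where it is left (about 0.06 N m to turn) and drives the spindle and its foot down 12 mm a turn.
- foot_face (a point): Centre of the lower face of the clamp's round rubber foot (24 mm across), which goes down as the knob is tightened. It touches when it reaches the clamp tongue's upper face.
- foot (a joint): How far the foot, carried by a spring at the spindle's end (1.5 N per mm), has been pushed up into the spindle, m: 0 while it is free, growing 12 mm per turn of the knob after it touches (6 mm at half a turn); limit 0.012.
- bowl: Bystander: small glass bowl, 100 mm across, 45 mm high, origin under its centre.
- yerbera: Bystander: green plastic yerbera with clip-on lid, 93 mm across, 137 mm high, origin under its centre.
- bombilla: Bystander: steel bombilla lying along its y, 200 mm long, 18 mm high, beyond the dock; origin under its middle.
Mind the look-alikes: they are no part of the job. Leave any green look-alike of the part that bears cup3_mid alone.

How it is judged:
By the outcome, as a careful person would: the job done as asked, in the order asked, and still so for the second after the job is handed in, with the robot touching nothing.
Of cup1, cup2, cup3, cup4 only 2 to 4 are there at a start; the rules pass over those that are not, and their reading is None.
At some moment in a run one of cup1, cup2, cup3, cup4 may be knocked a few centimetres aside while the robot is not near it.
It also fails if it takes over 210 s, if anything falls off the work surface, if the arm or the gripper's body presses on something with over 40 N, if the wrist force passes 120 N, or if a joint passes its speed limit or range.

## Working session

There is one attempt and no reset: what is moved stays moved. The work goes in short steps, Python scripts to look and compute and a tool call to move; the robot and the scene stay as the last step left them, time stands still between calls to the robot, and variables do not carry over. Pictures are saved under pics/ and viewed, about 12 in all and at most 16, crops included, and the job is handed in when it is done.

Besides the shell and the picture viewer there is one more tool, called after "Emit:" as name(argument=value, ...), one argument or row to a line, values as JSON. send_rows: Moves the arm, as the interface text tells. Its arguments: {"type":"object","properties":{"motion":{"type":"array"},"force":{"type":"number"}},"required":["motion"]}

```bash
mkdir -p pics; cat > h.py <<'E'
import numpy as np, cv2
from cell import manip
def get(n):
    d=manip.get_image(n); return d
def save(d,name,crop=None,s=1):
    im=d["pixels"][:,:,::-1]
    if crop: u0,v0,u1,v1=crop; im=im[v0:v1,u0:u1]
    cv2.imwrite("pics/"+name,cv2.resize(im,None,fx=s,fy=s,interpolation=cv2.INTER_CUBIC))
def ray(d,u,v):
    K=np.array(d["camera_matrix"]);R=np.array(d["rotation"])
    return R@np.array([(u-K[0,2])/K[0,0],(v-K[1,2])/K[1,1],1.])
def plane(d,u,v,z):
    r=ray(d,u,v);p=np.array(d["position"]);return p+r*(z-p[2])/r[2]
def cloud(d):
    K=np.array(d["camera_matrix"]);R=np.array(d["rotation"]);D=d["depth"]
    v,u=np.mgrid[:D.shape[0],:D.shape[1]]
    P=np.stack([(u-K[0,2])/K[0,0]*D,(v-K[1,2])/K[1,1]*D,D],-1)@R.T+np.array(d["position"])
    P[D==0]=np.nan
    return P
E
python3 - <<'E'
from h import *
np.set_printoptions(precision=3,suppress=True)
for n in("top","side"):
    d=get(n);save(d,n+"0.png",s=1.5);print(n,d["position"],np.array(d["rotation"]),d["camera_matrix"])
s=manip.get_state();print(s)
E
```

```text
top [ 409.674   -8.489 1262.898] [[ 0.012 -0.988  0.155]
 [-1.    -0.009  0.02 ]
 [-0.019 -0.156 -0.988]] [[419.667   0.    252.923]
 [  0.    419.667 192.663]
 [  0.      0.      1.   ]]
side [  78.374 -536.371  991.857] [[ 0.739 -0.508  0.443]
 [-0.673 -0.571  0.47 ]
 [ 0.014 -0.645 -0.764]] [[383.875   0.    256.488]
 [  0.    383.875 197.121]
 [  0.      0.      1.   ]]
{'time': 0.1, 'q': array([-1.271,  0.469, -0.049,  1.534,  0.024,  1.141, -0.082]), 'joint_vel': array([-0.001, -0.001,  0.001, -0.003, -0.001, -0.   , -0.001]), 'effort': array([  0.   , -50.917,  -0.081, -23.683,  -0.062,   0.034,   0.   ]), 'tool_pos': array([217.883, 638.646, 403.809]), 'orientation': array([[-0.   ,  0.323,  0.946],
       [-0.002,  0.946, -0.323],
       [-1.   , -0.002,  0.   ]]), 'ft_force': array([-0.753,  0.513, -0.665]), 'moment': array([-0.005, -0.002, -0.059]), 'width': 86.92138252629613}
```

View pics/top0.png

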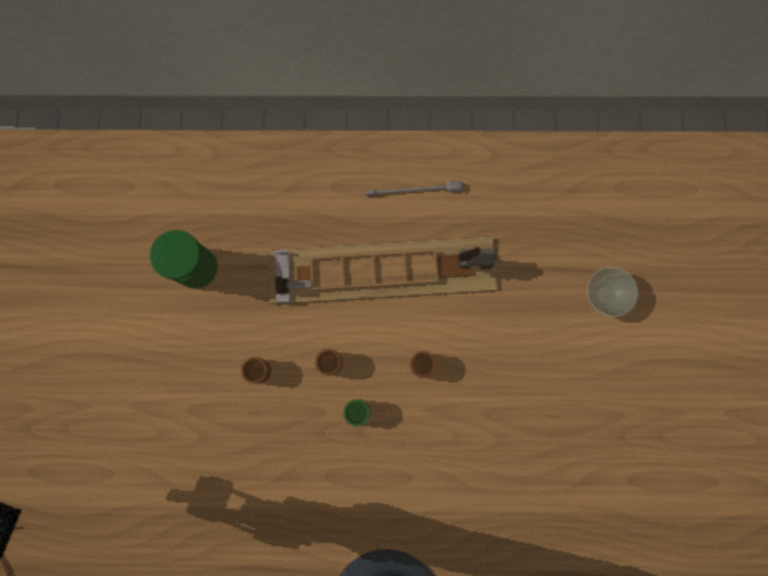

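View pics/side0.png

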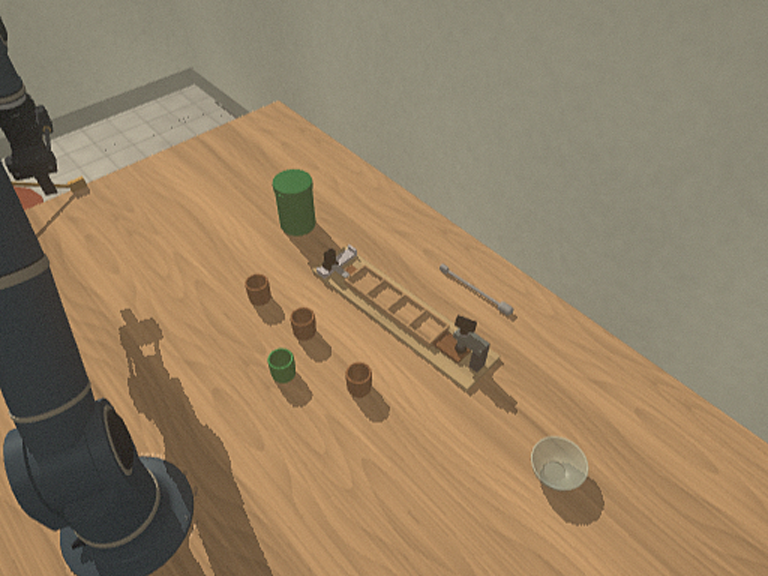

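Both views show three brown cups at top-view pixels (256,370), (329,362) and (423,364) in the 1.5x picture. They match rubberwood. The green one at (356,412) is the look-alike, so I leave it. The lock is at the left (+y), and the clamp is at the right near (478,257). Next I measure and confirm with a crop.

```bash
python3 - <<'E'
from h import *
np.set_printoptions(precision=1,suppress=True)
for n in("top","side"):
    d=get(n);P=cloud(d);im=d["pixels"]
    hsv=cv2.cvtColor(im,cv2.COLOR_RGB2HSV)
    save(d,n+"1.png",(165,140,350,290) if n=="top" else (150,150,340,270),4)
    z=P[...,2]
    x,y=P[...,0],P[...,1]
    reg=(x>300)&(x<760)&(y>-300)&(y<380)&(z>30)&(z<70)
    k,lab,st,c=cv2.connectedComponentsWithStats(reg.astype(np.uint8))
    for i in range(1,k):
        if st[i,4]<40: continue
        m=lab==i;Q=P[m];top=Q[Q[:,2]>np.percentile(Q[:,2],60)]
        ct,r=cv2.minEnclosingCircle(Q[Q[:,2]>46][:,:2].astype(np.float32)) if (Q[:,2]>46).sum()>5 else ((0,0),0)
        print(n,st[i],np.median(hsv[m],0),"z95",np.percentile(Q[:,2],95),"circ",np.array(ct),r,"min",Q.min(0),Q.max(0))
    print("table z",np.nanmedian(z[(x>450)&(x<550)&(y>-100)&(y<0)]))
E
```

```text
top [129 162  14  28 109] [ 46. 121.  42.] z95 67.38162202991388 circ [648.7 375.5] 38.89329147338867 min [610.  350.4  30.3] [687.4 379.7  69.3]
top [183 182  25  14 143] [14. 83. 64.] z95 68.69483762873706 circ [609.7 213.2] 13.79575252532959 min [594.3 153.7  30.1] [634.3 221.6  69.9]
top [210 232  18  18 113] [ 14. 151.  84.] z95 57.45371873288031 circ [459.5 114.6] 25.164005279541016 min [435.8  89.9  30.5] [484.4 138.1  59. ]
top [273 234  18  18 103] [ 14. 151.  91.] z95 57.06191659536355 circ [456.6 -67. ] 25.222368240356445 min [432.3 -91.8  30.1] [480.8 -42.8  57.9]
top [160 238  19  18 137] [ 14. 151.  83.] z95 58.384384987825115 circ [442.2 256.5] 25.443998336791992 min [417.2 231.   30.2] [466.  281.8  59.1]
top [228 266  18  18 108] [ 50.  123.5  77. ] z95 57.53699683486673 circ [364.6  59.3] 25.24585723876953 min [341.   35.6  30.2] [388.7  84.2  59.6]
table z 0.6421464252696296
side [190 137  20  15 170] [41. 94. 82.] z95 67.91396932913295 circ [640.8 370.5] 35.99980545043945 min [604.9 347.   30.4] [685.5 379.6  69.8]
side [215 166  10  13  85] [ 16. 100.  66.] z95 6
[... 326 characters left out ...]
.4] 27.061967849731445 min [430.5  86.5  30. ] [480.6 139.7  56.6]
side [303 228   8   8  43] [16. 77. 78.] z95 59.299157452625224 circ [ 644.1 -156.9] 8.668535232543945 min [ 642.7 -165.4   31. ] [ 664.2 -139.4   69.9]
side [178 232  19  19 198] [ 41. 104.  85.] z95 54.93385732337987 circ [360.9  57.1] 25.700023651123047 min [335.9  31.7  30.1] [386.4  81.7  56.9]
side [313 233  13  12  74] [15.5 73.5 75.5] z95 66.45612849638648 circ [ 657.  -196.2] 15.496938705444336 min [ 644.1 -206.7   31.7] [ 672.3 -185.3   69.8]
side [230 242  18  19 203] [ 14. 128. 101.] z95 54.75928372382634 circ [453.5 -68.3] 25.697145462036133 min [428.4 -93.9  30.1] [478.5 -43.6  56.4]
table z -0.25725463044955177
```

View pics/top1.png

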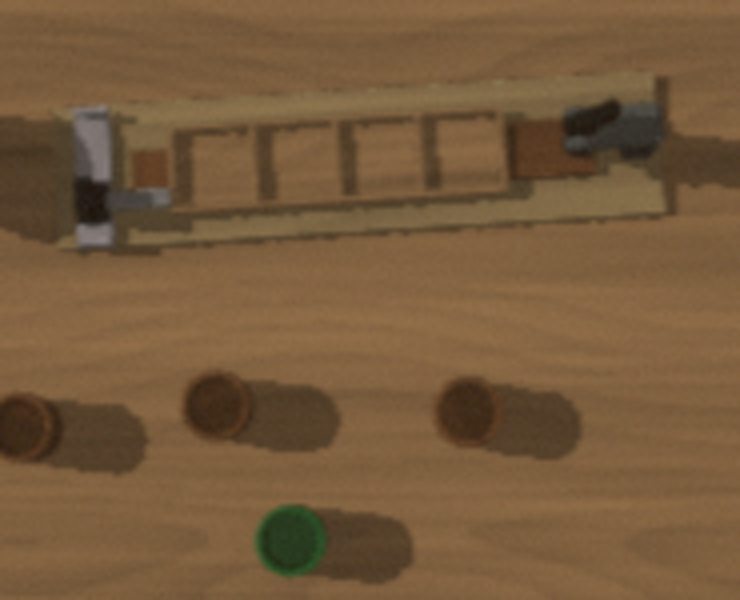

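View pics/side1.png

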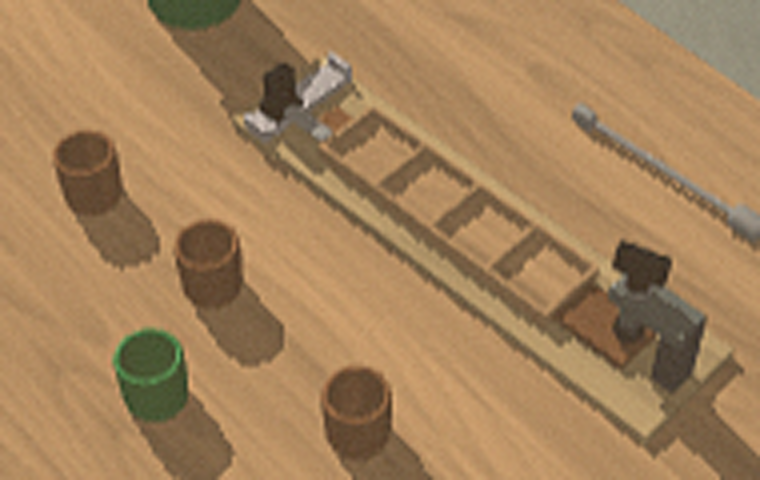

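The brown cups are confirmed: three of them, z95 about 55 mm and radius about 25 mm. The green one at about (360,58) is the look-alike. The two cameras differ by about 3 mm in x, so I'll use the mean. Now the dock in rectified views.

```bash
cat >> h.py <<'E'
def ortho(d,z,x0,x1,y0,y1,s):
    """top-down picture of the plane at z: image right = -y, image up = +x, s px/mm"""
    W,H=int((y1-y0)*s),int((x1-x0)*s)
    K=np.array(d["camera_matrix"]);R=np.array(d["rotation"]);t=np.array(d["position"])
    dst=np.float32([[0,0],[W,0],[W,H],[0,H]]);wp=[(x1,y1,z),(x1,y0,z),(x0,y0,z),(x0,y1,z)]
    src=[]
    for p in wp:
        c=K@(R.T@(np.array(p)-t));src.append(c[:2]/c[2])
    M=cv2.getPerspectiveTransform(np.float32(src),dst)
    return cv2.warpPerspective(d["pixels"],M,(W,H),flags=cv2.INTER_CUBIC)[:,:,::-1]
E
python3 - <<'E'
from h import *
np.set_printoptions(precision=1,suppress=True)
a=[]
for n,z in(("top",30),("side",30)):
    d=get(n);o=ortho(d,z,560,730,-220,260,1.6)
    a.append(o)
    P=cloud(d);x,y,zz=P[...,0],P[...,1],P[...,2]
    hsv=cv2.cvtColor(d["pixels"],cv2.COLOR_RGB2HSV)
    # dark parts above the dock
    m=(hsv[...,2]<75)&(x>570)&(x<740)&(y>-230)&(y<260)&(zz>45)
    k,lab,st,c=cv2.connectedComponentsWithStats(m.astype(np.uint8))
    for i in range(1,k):
        if st[i,4]<12: continue
        Q=P[lab==i];print(n,st[i],np.nanmean(Q,0),Q.min(0),Q.max(0),np.percentile(Q[:,2],[50,90]))
cv2.imwrite("pics/ortho.png",np.vstack(a))
print(a[0].shape)
E
```

```text
top [305 165  26  13 250] [ 654.9 -166.7   95.6] [ 643.  -204.5   47.4] [ 674.8 -129.7  130.9] [ 87.2 125.4]
top [183 184   6  10  55] [608.8 211.8  65.9] [596.2 205.4  49.2] [621.9 219.9  73.1] [67.7 71.5]
side [216 166   8   9  51] [604.5 208.2  59.3] [593.4 202.7  45.2] [619.2 217.   69.6] [61.4 68.2]
side [304 211  14  12 108] [ 652.6 -152.8  115.1] [ 642.2 -170.7   89.8] [ 664.5 -134.2  126.8] [117.4 125.4]
side [322 231   4   9  15] [ 662.1 -205.1   67.8] [ 653.7 -206.1   46.1] [ 666.6 -204.1   83.4] [70.9 80.9]
(272, 768, 3)
```

View pics/ortho.png

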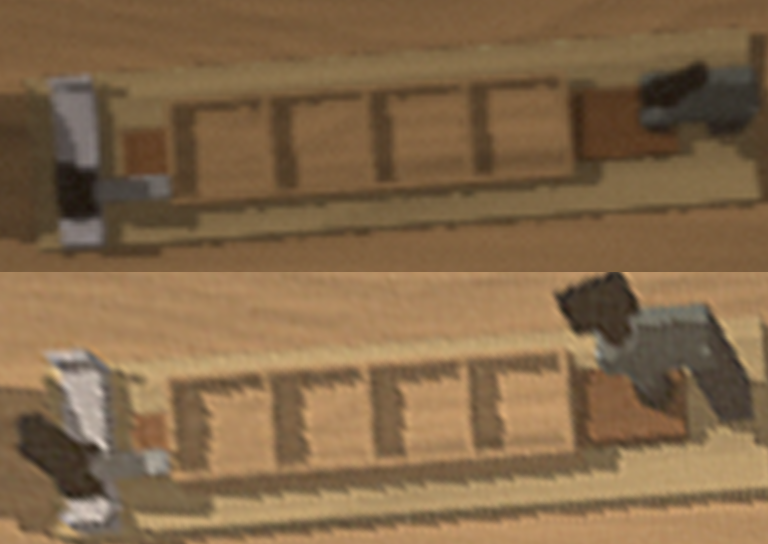

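```bash
python3 - <<'E'
from h import *
np.set_printoptions(precision=1,suppress=True,linewidth=150)
for n in("top","side"):
    ims=[get(n) for _ in range(3)];d=ims[0]
    d["depth"]=np.median([i["depth"] for i in ims],0)
    P=cloud(d);c=np.array([642,26]);a=0.064
    q=(P[...,:2]-c)@np.array([[np.cos(a),-np.sin(a)],[np.sin(a),np.cos(a)]])
    X,Y,Z=q[...,0],q[...,1],P[...,2]
    print(n)
    m=(abs(X)<20)
    for y in range(-150,151,3):
        k=m&(abs(Y-y)<1.5);print("%d:%.0f"%(y,np.median(Z[k]) if k.sum() else -1),end=" ")
    print()
    for x in range(-60,61,3):
        k=(abs(Y)<100)&(abs(X-x)<1.5);print("%d:%.0f/%.0f"%(x,np.median(Z[k]),np.percentile(Z[k],85)),end=" ")
    print()
    g=cv2.cvtColor(d["pixels"],cv2.COLOR_RGB2GRAY)
    # dark wing and lock grip: top faces
    for nm,box in(("wing",(620,690,-180,-110)),("grip",(580,640,190,235))):
        k=(P[...,0]>box[0])&(P[...,0]<box[1])&(P[...,1]>box[2])&(P[...,1]<box[3])&(g<60)&(Z>40)
        Q=P[k];t=Q[Q[:,2]>np.percentile(Q[:,2],90)-6]
        print(nm,len(t),t.mean(0),cv2.minAreaRect(t[:,:2].astype(np.float32)),np.percentile(Q[:,2],[10,50,95]))
E
```

```text
top
-150:22 -147:22 -144:22 -141:22 -138:21 -135:22 -132:21 -129:22 -126:22 -123:22 -120:31 -117:20 -114:18 -111:19 -108:18 -105:18 -102:18 -99:18 -96:18 -93:18 -90:18 -87:17 -84:19 -81:19 -78:18 -75:18 -72:19 -69:18 -66:18 -63:20 -60:19 -57:31 -54:18 -51:18 -48:19 -45:19 -42:19 -39:18 -36:18 -33:18 -30:18 -27:18 -24:19 -21:18 -18:18 -15:19 -12:18 -9:18 -6:18 -3:18 0:18 3:28 6:30 9:19 12:18 15:18 18:18 21:19 24:18 27:19 30:18 33:19 36:19 39:19 42:19 45:19 48:19 51:18 54:18 57:18 60:19 63:18 66:30 69:29 72:18 75:18 78:19 81:18 84:19 87:17 90:18 93:18 96:18 99:18 102:17 105:19 108:18 111:18 114:18 117:18 120:19 123:19 126:19 129:30 132:19 135:19 138:20 141:18 144:18 147:19 150:19 
-60:-0/1 -57:-0/1 -54:1/2 -51:3/11 -48:12/14 -45:12/14 -42:12/14 -39:12/14 -36:13/14 -33:12/14 -30:21/29 -27:30/32 -24:19/28 -21:19/20 -18:19/20 -15:18/21 -12:19/21 -9:19/21 -6:19/20 -3:18/20 0:19/21 3:18/20 6:18/20 9:18/20 12:18/20 15:18/20 18:18/20 21:18/20 24:18/20 27:19/20 30:19/21 33:28/31 36:30/31 39:12/13 42:12/14 45:12/14 48:12/14 51:13/14 54:12/14 57:12/13 60:10/11 
wing 57 [ 657.7 -148.5  125.4] ((6
[... 434 characters left out ...]
:17 -84:17 -81:17 -78:17 -75:17 -72:17 -69:16 -66:15 -63:16 -60:23 -57:28 -54:-1 -51:17 -48:17 -45:17 -42:17 -39:17 -36:17 -33:17 -30:17 -27:17 -24:18 -21:17 -18:16 -15:17 -12:16 -9:17 -6:17 -3:16 0:17 3:25 6:27 9:-1 12:17 15:17 18:16 21:16 24:17 27:17 30:17 33:17 36:17 39:16 42:16 45:17 48:17 51:16 54:17 57:16 60:17 63:22 66:27 69:27 72:-1 75:17 78:16 81:16 84:17 87:16 90:17 93:17 96:16 99:17 102:16 105:16 108:16 111:17 114:16 117:16 120:18 123:17 126:23 129:29 132:27 135:31 138:18 141:18 144:16 147:17 150:17 
  return _methods._mean(a, axis=axis, dtype=dtype,
  ret = ret.dtype.type(ret / rcount)
Traceback (most recent call last):
IndexError: index -1 is out of bounds for axis 0 with size 0
```

```bash
python3 - <<'E'
from h import *
np.set_printoptions(precision=1,suppress=True,linewidth=160)
for n in("top","side"):
    d=get(n);hsv=cv2.cvtColor(d["pixels"],cv2.COLOR_RGB2HSV)
    # pixel-only cup centres (rim ellipse at z=54 from depth-top pixels' image positions)
    P=cloud(d)
    for cx,cy in((459,114),(456,-67),(442,256)):
        m=(abs(P[...,0]-cx)<35)&(abs(P[...,1]-cy)<35)&(P[...,2]>46)
        v,u=np.nonzero(m);(e,_,_)=cv2.fitEllipse(cv2.convexHull(np.stack([u,v],1).astype(np.int32)))
        print(n,"cup px",np.array(e),"z54",plane(d,e[0],e[1],54)[:2])
    g=cv2.cvtColor(ortho(d,30,590,700,-120,180,2),cv2.COLOR_BGR2GRAY).astype(float)
    # shear rows so that the dock's y runs along the columns
    H,W=g.shape;a=.064
    r=cv2.warpAffine(g,cv2.getRotationMatrix2D((W/2,H/2),-np.degrees(a),1),(W,H))
    cv2.imwrite("pics/r_%s.png"%n,r)
    print(np.rint(r[H//2-24:H//2+24].mean(0))[::3].astype(int))
    print(np.rint(r[:,W//2-200:W//2+200].mean(1))[::3].astype(int))
a=cv2.imread("pics/r_top.png");b=cv2.imread("pics/r_side.png");cv2.imwrite("pics/r.png",np.vstack([a,b]))
E
```

```text
top cup px [218.1 240.8] z54 [459.2 114.6]
top cup px [281.4 242.4] z54 [456.6 -66.8]
top cup px [168.7 246.2] z54 [442.2 256.3]
[ 59  67  68  69  70  71  71  72  72  71  71  71  72  73  74  79  88  92  88  80  72  66  67  68  68  68  69  74  83  93  99 102 101 101 102 103 102 102 101
 101 101 101 101 101 102 102 102 103 103 103 102 102 102 102 102 102 103 102  99  93  85  77  72  70  68  68  68  73  80  90  97 102 103 103 103 103 102 102
 102 102 103 103 103 103 102 102 102 102 101 102 102 102 102 102 102 103 102 103 104 101  96  89  82  75  71  69  69  69  70  76  84  94 101 105 105 105 105
 105 105 105 105 105 106 106 106 106 105 105 105 105 105 105 106 106 106 106 106 105 103 102 102  99  93  86  79  73  71  70  70  73  80  90  98 104 105 106
 105 105 106 106 106 106 106 106 106 106 105 105 106 106 105 105 106 106 106 105 105 106 106 105 103 101  99  90  79  65  53  46  46  50  54  59  62  64  64
  65  65  64  64  65]
[ 53  63  75  90 106 109 111 113 115 117 117 115 112 109 105 103  98  90  81  73  73  78  86  90  93  95  96  97  97  97  96  96  96  96  97  98  99  99  99
  98  9
[... 790 characters left out ...]
 151 152 152 152 152 152 154 154 154 155 155 147 130 109  96  94  98 102 105 107 107 104 101 106 120 139
 155 160 156 154 154 153 152 152 153 153 152 153 154 152 152 153 152 153 154 154 153 152 153 154 155 154 147 133 113  94  82  76  73  72  74  79  89  99 102
 101 102 102 102 101]
[ 74  91 109 126 143 144 144 143 143 144 147 153 160 164 166 167 165 158 145 128 111 100  96  97 101 107 116 126 134 136 136 135 135 135 134 134 134 135 136
 137 138 138 138 137 135 134 134 135 136 136 135 133 131 128 126 126 130 138 144 144 135 118 103  96  94  96  96  96  99 108 108 107  98  80][ WARN:0@1.407] global loadsave.cpp:1063 imwrite_ Unsupported depth image for selected encoder is fallbacked to CV_8U.
```

View pics/r.png

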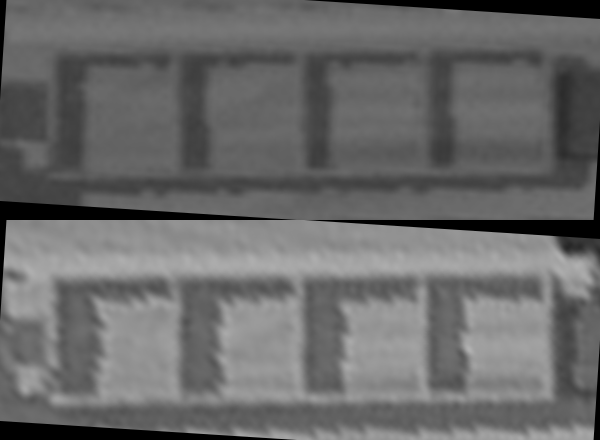

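The depth profile and pixels agree: the caddy centre is about (644, 30) with yaw +3.7°. The bays are at about (650,-62), (646,-1), (642,61) and (638,123). Cups are at about (457.5,114.5), (455,-68) and (440.6,255.7). First I move to above the cup at (440.6,255.7).

Emit:
send_rows(
  motion=[
    [1.1, -1.9, -0.5, 0, 0, -3.4, 100],
    [1.1, -1.9, -0.5, 0, 0, -3.4, 100],
    [1.1, -1.9, -0.5, 0, 0, -3.4, 100],
    [1.1, -1.9, -0.5, 0, 0, -3.4, 100],
    [1.1, -1.9, -0.5, 0, 0, -3.4, 100],
    [1.1, -1.9, -0.5, 0, 0, -3.4, 100],
    [1.1, -1.9, -0.5, 0, 0, -3.4, 100],
    [1.1, -1.9, -0.5, 0, 0, -3.4, 100],
    [1.1, -1.9, -0.5, 0, 0, -3.4, 100],
    [1.1, -1.9, -0.5, 0, 0, -3.4, 100],
  ],
  force=20,
)

```text
time: 1.53
tool_pos: [328.4, 447.9, 354.8]
orientation: [[0.0, 0.799, 0.602], [0.001, 0.602, -0.799], [-1.0, 0.001, -0.0]]
ft_force: [0.1, 0.5, 0.1]
width: 87.1
```

Emit:
send_rows(
  motion=[
    [1.1, -1.9, -0.5, 0, 0, -3.4, 100],
    [1.1, -1.9, -0.5, 0, 0, -3.4, 100],
    [1.1, -1.9, -0.5, 0, 0, -3.4, 100],
    [1.1, -1.9, -0.5, 0, 0, -3.4, 100],
    [1.1, -1.9, -0.5, 0, 0, -3.4, 100],
    [1.1, -1.9, -0.5, 0, 0, -3.4, 100],
    [1.1, -1.9, -0.5, 0, 0, -3.4, 100],
    [1.1, -1.9, -0.5, 0, 0, -3.4, 100],
    [0, 0, 0, 0, 0, 0, 100],
    [0, 0, 0, 0, 0, 0, 100],
  ],
)

```text
time: 2.37
tool_pos: [417.0, 294.9, 314.3]
orientation: [[-0.0, 0.986, 0.168], [-0.001, 0.168, -0.986], [-1.0, -0.0, 0.001]]
ft_force: [-0.4, 0.9, -0.1]
width: 86.6
```

Emit:
send_rows(
  motion=[
    [0.6, -1, -1, 0, 0, -2, 100],
    [0.6, -1, -1, 0, 0, -2, 100],
    [0.6, -1, -1, 0, 0, -2, 100],
    [0.56, -0.92, -1, 0, 0, 0, 100],
    [0, 0, -1, 0, 0, 0, 100],
    [0, 0, 0, 0, 0, 0, 100],
    [0, 0, 0, 0, 0, 0, 100],
    [0, 0, 0, 0, 0, 0, 100],
    [0, 0, 0, 0, 0, 0, 100],
    [0, 0, 0, 0, 0, 0, 100],
  ],
)

```text
time: 3.2
tool_pos: [439.5, 258.3, 265.2]
orientation: [[0.001, 0.998, 0.07], [0.001, 0.07, -0.998], [-1.0, 0.001, -0.001]]
ft_force: [-0.2, 0.3, 0.4]
width: 87.0
```

```bash
cat >> h.py <<'E'
CUPS=None
def cups(d):
    """brown blobs 30..62 mm high on the flap: rim centre by depth"""
    P=cloud(d);hsv=cv2.cvtColor(d["pixels"],cv2.COLOR_RGB2HSV);x,y,z=P[...,0],P[...,1],P[...,2]
    m=(hsv[...,0]<22)&(hsv[...,1]>100)&(z>30)&(z<64)&(x>320)&(x<560)&(y>-350)&(y<420)
    k,lab,st,c=cv2.connectedComponentsWithStats(m.astype(np.uint8));r=[]
    for i in range(1,k):
        Q=P[lab==i];Q=Q[Q[:,2]>44]
        if len(Q)<20: continue
        ct,rad=cv2.minEnclosingCircle(Q[:,:2].astype(np.float32));r.append((round(ct[0],1),round(ct[1],1),round(rad,1)))
    return r
E
python3 - <<'E'
from h import *
for n in("top","side"):
    d=get(n);print(n,cups(d))
    if n=="side": save(d,"side2.png",(100,60,330,260),3.4)
print(manip.get_state()["tool_pos"])
E
```

```text
top [(459.5, 114.7, 25.1), (456.8, -66.8, 25.1), (443.1, 246.8, 22.9)]
side [(438.5, 255.0, 26.5), (456.5, 113.0, 26.5), (453.2, -68.5, 25.9)]
[439.47650474 258.00078149 265.2064409 ]
```

View pics/side2.png

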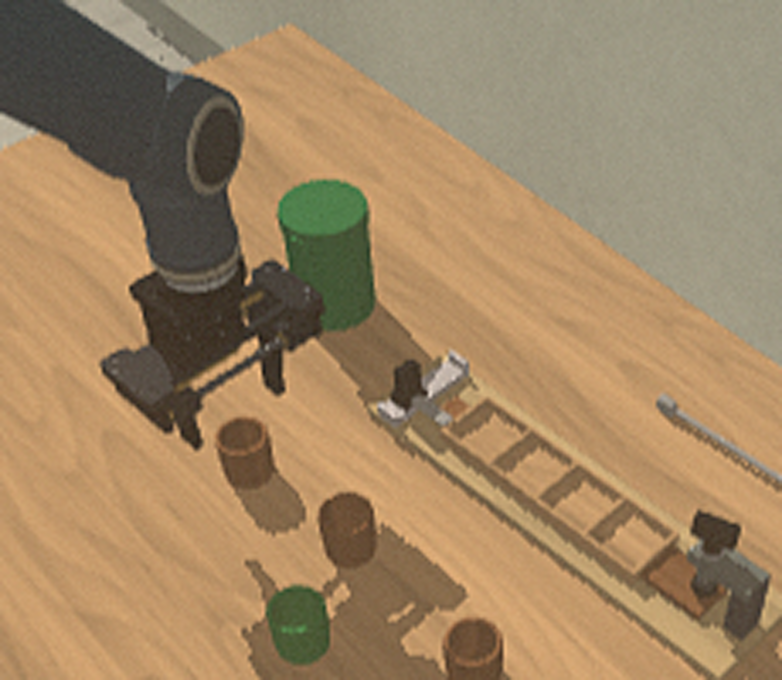

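The cup at about (245,450) lies below the open fingers. I descend with the small correction, grip and lift.

Emit:
send_rows(
  motion=[
    [0.1, -0.23, -1, 0, 0, 0, 100],
    [0, 0, -1, 0, 0, 0, 100],
    [0, 0, -1, 0, 0, 0, 100],
    [0, 0, -1, 0, 0, 0, 100],
    [0, 0, -1, 0, 0, 0, 100],
    [0, 0, -0.6, 0, 0, 0, 100],
    [0, 0, -0.5, 0, 0, 0, 100],
    [0, 0, 0, 0, 0, 0, 100],
    [0, 0, 0, 0, 0, 0, 45],
    [0, 0, 0, 0, 0, 0, 45],
  ],
)

```text
time: 4.13
tool_pos: [440.8, 255.4, 204.0]
orientation: [[0.001, 0.998, 0.069], [0.0, 0.069, -0.998], [-1.0, 0.001, -0.0]]
ft_force: [1.0, 0.8, 0.1]
width: 80.1
```

Emit:
send_rows(
  motion=[
    [0, 0, 0, 0, 0, 0, 45],
    [0, 0, 0, 0, 0, 0, 45],
    [0, 0, 0, 0, 0, 0, 45],
    [0, 0, 0, 0, 0, 0, 45],
    [0, 0, 0, 0, 0, 0, 45],
    [0, 0, 0, 0, 0, 0, 45],
    [0, 0, 0, 0, 0, 0, 45],
    [0, 0, 0, 0, 0, 0, 45],
    [0, 0, 0, 0, 0, 0, 45],
    [0, 0, 0, 0, 0, 0, 45],
  ],
)

```text
time: 4.97
tool_pos: [440.6, 255.5, 204.0]
orientation: [[0.0, 0.998, 0.069], [0.0, 0.069, -0.998], [-1.0, 0.0, -0.0]]
ft_force: [0.3, -0.1, 4.8]
width: 50.4
```

Emit:
send_rows(
  motion=[
    [0, 0, 1, 0, 0, 0, 45],
    [0, 0, 2, 0, 0, 0, 45],
    [0, 0, 2, 0, 0, 0, 45],
    [0, 0, 2, 0, 0, 0, 45],
    [0, 0, 1, 0, 0, 0, 45],
    [1.5, -1, 0, 0, 0, 0, 45],
    [1.5, -1, 0, 0, 0, 0, 45],
    [1.5, -1, 0, 0, 0, 0, 45],
    [1.5, -1, 0, 0, 0, 0, 45],
    [1.5, -1, 0, 0, 0, 0, 45],
  ],
)

```text
time: 5.8
tool_pos: [515.8, 204.8, 283.6]
orientation: [[-0.001, 0.998, 0.069], [-0.0, 0.069, -0.998], [-1.0, -0.001, 0.0]]
ft_force: [-0.3, 0.4, -0.7]
width: 49.9
```

Emit:
send_rows(
  motion=[
    [1.5, -1, 0, 0, 0, 0, 45],
    [1.5, -1, 0, 0, 0, 0, 45],
    [1.5, -1, 0, 0, 0, 0, 45],
    [1.5, -1, 0, 0, 0, 0, 45],
    [1.5, -1, 0, 0, 0, 0, 45],
    [1.5, -1, 0, 0, 0, 0, 45],
    [1.5, -1, 0, 0, 0, 0, 45],
    [1.74, -1.25, -1.5, 0, 0, 0, 45],
    [0, 0, -1.5, 0, 0, 0, 45],
    [0, 0, 0, 0, 0, 0, 45],
  ],
)

```text
time: 6.63
tool_pos: [637.2, 121.4, 250.5]
orientation: [[-0.006, 0.998, 0.067], [-0.002, 0.067, -0.998], [-1.0, -0.006, 0.002]]
ft_force: [0.3, -0.0, -1.2]
width: 50.5
```

```bash
python3 - <<'E'
from h import *
np.set_printoptions(precision=1,suppress=True)
s=manip.get_state();print(s["tool_pos"],s["width"],s["ft_force"])
for n in("top","side"):
    d=get(n);P=cloud(d);hsv=cv2.cvtColor(d["pixels"],cv2.COLOR_RGB2HSV)
    t=s["tool_pos"];m=(hsv[...,0]<22)&(hsv[...,1]>100)&(abs(P[...,0]-t[0])<45)&(abs(P[...,1]-t[1])<45)&(P[...,2]>40)&(P[...,2]<115)
    Q=P[m];print(n,len(Q),np.percentile(Q,[1,99],axis=0) if len(Q) else 0, cups(d))
    if n=="side": save(d,"side3.png",(190,110,340,250),4.2)
E
```

```text
[637.2 121.4 250.5] 50.472720144657885 [ 0.3 -0.  -1.2]
top 0 0 [(459.6, 114.8, 25.1), (456.9, -66.8, 25.1)]
side 201 [[598.7  96.2  48.4]
 [666.7 139.2 107.2]] [(454.3, 113.6, 27.3), (452.8, -68.0, 26.2)]
```

View pics/side3.png

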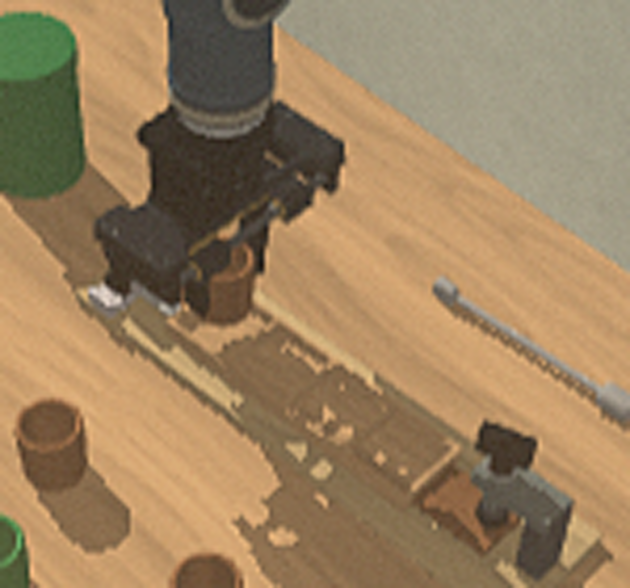

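The cup hangs over bay 4 at about (225,300) in the crop, and the other cups haven't moved. I lower it and watch the force.

Emit:
send_rows(
  motion=[
    [0.05, 0.15, 0, 0, 0, 0, 45],
    [0, 0, -0.4, 0, 0, 0, 45],
    [0, 0, -0.4, 0, 0, 0, 45],
    [0, 0, -0.4, 0, 0, 0, 45],
    [0, 0, -0.4, 0, 0, 0, 45],
    [0, 0, -0.2, 0, 0, 0, 45],
    [0, 0, -0.2, 0, 0, 0, 45],
    [0, 0, -0.2, 0, 0, 0, 45],
    [0, 0, 0, 0, 0, 0, 45],
    [0, 0, 0, 0, 0, 0, 45],
  ],
)

```text
time: 7.57
tool_pos: [638.4, 124.3, 231.7]
orientation: [[-0.0, 0.998, 0.069], [-0.0, 0.069, -0.998], [-1.0, -0.0, 0.0]]
ft_force: [0.5, 0.5, -1.0]
width: 50.4
```

Emit:
send_rows(
  motion=[
    [0, 0, -0.2, 0, 0, 0, 45],
    [0, 0, -0.2, 0, 0, 0, 45],
    [0, 0, -0.15, 0, 0, 0, 45],
    [0, 0, 0, 0, 0, 0, 45],
    [0, 0, 0, 0, 0, 0, 45],
    [0, 0, 0, 0, 0, 0, 45],
    [0, 0, 0, 0, 0, 0, 45],
    [0, 0, 0, 0, 0, 0, 45],
    [0, 0, 0, 0, 0, 0, 45],
    [0, 0, 0, 0, 0, 0, 45],
  ],
)

```text
time: 8.4
tool_pos: [638.4, 124.3, 226.3]
orientation: [[0.0, 0.998, 0.069], [0.0, 0.069, -0.998], [-1.0, 0.0, -0.0]]
ft_force: [-0.2, 0.4, -0.6]
width: 50.6
```

No contact, and the cup is inside the rim. I lower the last 4 mm, release and retreat.

Emit:
send_rows(
  motion=[
    [0, 0, -0.2, 0, 0, 0, 45],
    [0, 0, -0.2, 0, 0, 0, 45],
    [0, 0, -0.05, 0, 0, 0, 45],
    [0, 0, 0, 0, 0, 0, 45],
    [0, 0, 0, 0, 0, 0, 56],
    [0, 0, 0, 0, 0, 0, 66],
    [0, 0, 0, 0, 0, 0, 80],
    [0, 0, 0, 0, 0, 0, 80],
    [0, 0, 0, 0, 0, 0, 80],
    [0, 0, 0.5, 0, 0, 0, 80],
  ],
)

```text
time: 9.23
tool_pos: [638.0, 124.3, 225.8]
orientation: [[-0.002, 0.998, 0.069], [-0.001, 0.069, -0.998], [-1.0, -0.002, 0.0]]
ft_force: [0.7, -0.4, -0.2]
width: 68.1
```

Emit:
send_rows(
  motion=[
    [0, 0, 1, 0, 0, 0, 100],
    [0, 0, 2, 0, 0, 0, 100],
    [0, 0, 2, 0, 0, 0, 100],
    [-1.5, 0, 2, 0, 0, 0, 100],
    [-2.5, 0, 0, 0, 0, 0, 100],
    [-2.5, 0, 0, 0, 0, 0, 100],
    [-2.5, 0, 0, 0, 0, 0, 100],
    [-2.5, -0.4, 0, 0, 0, 0, 100],
    [-2.5, -0.5, 0, 0, 0, 0, 100],
    [0, 0, 0, 0, 0, 0, 100],
  ],
)

```text
time: 10.07
tool_pos: [494.2, 114.2, 297.1]
orientation: [[-0.005, 0.998, 0.069], [0.0, 0.069, -0.998], [-1.0, -0.005, -0.0]]
ft_force: [-1.0, -0.3, 0.5]
width: 86.9
```

```bash
python3 - <<'E'
from h import *
np.set_printoptions(precision=1,suppress=True)
print(manip.get_state()["tool_pos"])
for n in("top","side"):
    d=get(n);P=cloud(d);print(n,cups(d))
    m=(abs(P[...,0]-638)<40)&(abs(P[...,1]-123)<40)&(P[...,2]>62)&(P[...,2]<80)
    if m.sum()>20: print(cv2.minEnclosingCircle(P[m][:,:2].astype(np.float32)),np.percentile(P[m][:,2],90))
E
```

```text
[494.2 114.2 297.1]
top [(456.8, -66.9, 25.1)]
((639.1063842773438, 125.69266510009766), 25.709789276123047) 74.50072413156299
side [(455.7, 113.7, 26.8), (452.8, -68.2, 25.6)]
((636.29248046875, 123.48478698730469), 26.420724868774414) 71.96676351094402
```

Cup 1 stands in bay 4, with its top at about 73 mm (72 expected) and centre (637.7,124.6). The cup at (457.5,114.3) is next.

Emit:
send_rows(
  motion=[
    [-1.0, 0, 0, 0, 0, 0, 100],
    [-1.0, 0, -1, 0, 0, 0, 100],
    [-1.0, 0, -1, 0, 0, 0, 100],
    [-0.9, 0, -1.5, 0, 0, 0, 100],
    [0, 0, -1, 0, 0, 0, 100],
    [0, 0, 0, 0, 0, 0, 100],
    [0, 0, 0, 0, 0, 0, 100],
    [0, 0, 0, 0, 0, 0, 100],
    [0, 0, 0, 0, 0, 0, 100],
    [0, 0, 0, 0, 0, 0, 100],
  ],
)

```text
time: 11.0
tool_pos: [460.1, 115.4, 252.4]
orientation: [[0.002, 0.998, 0.069], [0.0, 0.069, -0.998], [-1.0, 0.002, -0.0]]
ft_force: [-0.1, -0.3, -0.3]
width: 87.1
```

Down 4.8 cm with -0.26, -0.11 cm, then grip and lift.

Emit:
send_rows(
  motion=[
    [-0.26, -0.11, 0, 0, 0, 0, 100],
    [0, 0, -1, 0, 0, 0, 100],
    [0, 0, -1, 0, 0, 0, 100],
    [0, 0, -1, 0, 0, 0, 100],
    [0, 0, -1, 0, 0, 0, 100],
    [0, 0, -0.5, 0, 0, 0, 100],
    [0, 0, -0.34, 0, 0, 0, 100],
    [0, 0, 0, 0, 0, 0, 100],
    [0, 0, 0, 0, 0, 0, 45],
    [0, 0, 0, 0, 0, 0, 45],
  ],
)

```text
time: 11.83
tool_pos: [457.1, 114.3, 203.6]
orientation: [[0.001, 0.998, 0.069], [0.0, 0.069, -0.998], [-1.0, 0.001, -0.0]]
ft_force: [0.2, 0.1, 0.2]
width: 79.9
```

Emit:
send_rows(
  motion=[
    [0, 0, 0, 0, 0, 0, 45],
    [0, 0, 0, 0, 0, 0, 45],
    [0, 0, 0, 0, 0, 0, 45],
    [0, 0, 0, 0, 0, 0, 45],
    [0, 0, 0, 0, 0, 0, 45],
    [0, 0, 0, 0, 0, 0, 45],
    [0, 0, 0, 0, 0, 0, 45],
    [0, 0, 0, 0, 0, 0, 45],
    [0, 0, 0, 0, 0, 0, 45],
    [0, 0, 0, 0, 0, 0, 45],
  ],
)

```text
time: 12.67
tool_pos: [457.0, 114.3, 203.6]
orientation: [[0.001, 0.998, 0.069], [0.0, 0.069, -0.998], [-1.0, 0.001, -0.0]]
ft_force: [0.0, -0.3, 3.7]
width: 50.5
```

Emit:
send_rows(
  motion=[
    [0, 0, 1, 0, 0, 0, 45],
    [0, 0, 2, 0, 0, 0, 45],
    [0, 0, 2, 0, 0, 0, 45],
    [0, 0, 2, 0, 0, 0, 45],
    [0, 0, 1, 0, 0, 0, 45],
    [0, 0, 0, 0, 0, 0, 45],
    [0, 0, 0, 0, 0, 0, 45],
    [0, 0, 0, 0, 0, 0, 45],
    [0, 0, 0, 0, 0, 0, 45],
    [0, 0, 0, 0, 0, 0, 45],
  ],
)

```text
time: 13.5
tool_pos: [456.5, 114.2, 282.4]
orientation: [[-0.002, 0.998, 0.069], [-0.001, 0.069, -0.998], [-1.0, -0.002, 0.001]]
ft_force: [0.9, 0.3, -0.2]
width: 50.7
```

Emit:
send_rows(
  motion=[
    [1.0, -0.4, 0, 0, 0, 0, 45],
    [2, -0.6, 0, 0, 0, 0, 45],
    [2, -0.6, 0, 0, 0, 0, 45],
    [2, -0.6, 0, 0, 0, 0, 45],
    [2, -0.6, 0, 0, 0, 0, 45],
    [2, -0.6, 0, 0, 0, 0, 45],
    [2, -0.6, 0, 0, 0, 0, 45],
    [2, -0.6, 0, 0, 0, 0, 45],
    [2, -0.4, 0, 0, 0, 0, 45],
    [1.5, -0.25, 0, 0, 0, 0, 45],
  ],
)

```text
time: 14.33
tool_pos: [643.9, 60.3, 282.6]
orientation: [[0.001, 0.998, 0.068], [-0.001, 0.068, -0.998], [-1.0, 0.001, 0.001]]
ft_force: [0.4, -0.6, -1.5]
width: 50.3
```

Emit:
send_rows(
  motion=[
    [0, 0, -1.5, 0, 0, 0, 45],
    [0, 0, -1.5, 0, 0, 0, 45],
    [0, 0, -0.5, 0, 0, 0, 45],
    [0, 0, 0, 0, 0, 0, 45],
    [0, 0, 0, 0, 0, 0, 45],
    [0, 0, 0, 0, 0, 0, 45],
    [0, 0, 0, 0, 0, 0, 45],
    [0, 0, 0, 0, 0, 0, 45],
    [0, 0, 0, 0, 0, 0, 45],
    [0, 0, 0, 0, 0, 0, 45],
  ],
)

```text
time: 15.17
tool_pos: [641.9, 61.8, 248.8]
orientation: [[0.001, 0.998, 0.069], [0.0, 0.069, -0.998], [-1.0, 0.001, -0.0]]
ft_force: [-0.4, -0.5, -0.7]
width: 50.4
```

Aligned with bay 3. I lower 2.4 cm and check the force before releasing.

Emit:
send_rows(
  motion=[
    [0, 0, -0.4, 0, 0, 0, 45],
    [0, 0, -0.4, 0, 0, 0, 45],
    [0, 0, -0.4, 0, 0, 0, 45],
    [0, 0, -0.4, 0, 0, 0, 45],
    [0, 0, -0.3, 0, 0, 0, 45],
    [0, 0, -0.2, 0, 0, 0, 45],
    [0, 0, -0.2, 0, 0, 0, 45],
    [0, 0, -0.2, 0, 0, 0, 45],
    [0, 0, 0, 0, 0, 0, 45],
    [0, 0, 0, 0, 0, 0, 45],
  ],
)

```text
time: 16.0
tool_pos: [641.8, 61.7, 223.3]
orientation: [[0.0, 0.998, 0.069], [0.0, 0.069, -0.998], [-1.0, 0.0, -0.0]]
ft_force: [-0.3, -0.3, -1.3]
width: 50.4
```

Emit:
send_rows(
  motion=[
    [0, 0, -0.1, 0, 0, 0, 45],
    [0, 0, 0, 0, 0, 0, 56],
    [0, 0, 0, 0, 0, 0, 66],
    [0, 0, 0, 0, 0, 0, 80],
    [0, 0, 0, 0, 0, 0, 80],
    [0, 0, 0, 0, 0, 0, 80],
    [0, 0, 0.5, 0, 0, 0, 80],
    [0, 0, 1, 0, 0, 0, 90],
    [0, 0, 2, 0, 0, 0, 100],
    [0, 0, 2, 0, 0, 0, 100],
  ],
)

```text
time: 16.83
tool_pos: [641.7, 61.7, 278.3]
orientation: [[-0.001, 0.998, 0.069], [-0.0, 0.069, -0.998], [-1.0, -0.001, 0.0]]
ft_force: [-0.4, -0.9, 0.2]
width: 82.0
```

Emit:
send_rows(
  motion=[
    [-1, -1, 2, 0, 0, 0, 100],
    [-2, -1.4, 0, 0, 0, 0, 100],
    [-2, -1.4, 0, 0, 0, 0, 100],
    [-2, -1.4, 0, 0, 0, 0, 100],
    [-2, -1.4, 0, 0, 0, 0, 100],
    [-2, -1.4, 0, 0, 0, 0, 100],
    [-2, -1.4, 0, 0, 0, 0, 100],
    [-2, -1.4, 0, 0, 0, 0, 100],
    [-2, -1.4, 0, 0, 0, 0, 100],
    [-1.7, -0.75, -1, 0, 0, 0, 100],
  ],
)

```text
time: 17.67
tool_pos: [454.2, -69.6, 289.6]
orientation: [[0.005, 0.998, 0.067], [-0.0, 0.067, -0.998], [-1.0, 0.005, 0.0]]
ft_force: [0.8, -0.5, 0.0]
width: 87.3
```

Emit:
send_rows(
  motion=[
    [0, 0, -1, 0, 0, 0, 100],
    [0, 0, -1, 0, 0, 0, 100],
    [0, 0, -1, 0, 0, 0, 100],
    [0, 0, 0, 0, 0, 0, 100],
    [0, 0, 0, 0, 0, 0, 100],
    [0, 0, 0, 0, 0, 0, 100],
    [0, 0, 0, 0, 0, 0, 100],
    [0, 0, 0, 0, 0, 0, 100],
    [0, 0, 0, 0, 0, 0, 100],
    [0, 0, 0, 0, 0, 0, 100],
  ],
)

```text
time: 18.5
tool_pos: [454.9, -67.7, 257.6]
orientation: [[0.001, 0.998, 0.069], [0.0, 0.069, -0.998], [-1.0, 0.001, -0.0]]
ft_force: [-0.1, 0.4, 0.1]
width: 87.2
```

```bash
python3 - <<'E'
from h import *
np.set_printoptions(precision=1,suppress=True)
print(manip.get_state()["tool_pos"])
for n in("top","side"):
    d=get(n);P=cloud(d);print(n,cups(d))
    for b in((638,123),(642,61)):
        m=(abs(P[...,0]-b[0])<35)&(abs(P[...,1]-b[1])<31)&(P[...,2]>62)&(P[...,2]<80)
        if m.sum()>20: print(cv2.minEnclosingCircle(P[m][:,:2].astype(np.float32)),np.percentile(P[m][:,2],90))
    if n=="side": save(d,"side4.png",(130,140,340,290),3.5)
E
```

```text
[454.9 -67.7 257.6]
top []
((639.1240234375, 126.06147003173828), 25.468080520629883) 75.20110667154654
((642.226318359375, 62.66741180419922), 25.300142288208008) 74.41780177654755
side [(453.2, -70.2, 25.7)]
((641.8406982421875, 58.01259231567383), 27.70842170715332) 71.99564296480261
```

View pics/side4.png

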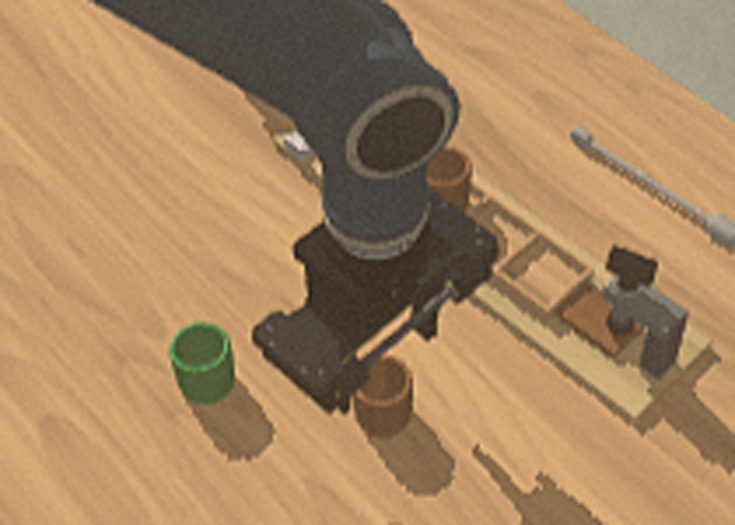

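Cup 2 stands in bay 3, and the last brown cup (about (384,400) in the crop) is under the gripper.

Emit:
send_rows(
  motion=[
    [0, 0, -1, 0, 0, 0, 100],
    [0, 0, -1, 0, 0, 0, 100],
    [0, 0, -1, 0, 0, 0, 100],
    [0, 0, -1, 0, 0, 0, 100],
    [0, 0, -0.8, 0, 0, 0, 100],
    [0, 0, -0.55, 0, 0, 0, 100],
    [0, 0, 0, 0, 0, 0, 100],
    [0, 0, 0, 0, 0, 0, 45],
    [0, 0, 0, 0, 0, 0, 45],
    [0, 0, 0, 0, 0, 0, 45],
  ],
)

```text
time: 19.43
tool_pos: [455.1, -67.8, 204.3]
orientation: [[0.001, 0.998, 0.069], [0.0, 0.069, -0.998], [-1.0, 0.001, 0.0]]
ft_force: [-0.6, -0.5, -0.5]
width: 74.3
```

Emit:
send_rows(
  motion=[
    [0, 0, 0, 0, 0, 0, 45],
    [0, 0, 0, 0, 0, 0, 45],
    [0, 0, 0, 0, 0, 0, 45],
    [0, 0, 0, 0, 0, 0, 45],
    [0, 0, 0, 0, 0, 0, 45],
    [0, 0, 0, 0, 0, 0, 45],
    [0, 0, 0, 0, 0, 0, 45],
    [0, 0, 0, 0, 0, 0, 45],
    [0, 0, 0, 0, 0, 0, 45],
    [0, 0, 0, 0, 0, 0, 45],
  ],
)

```text
time: 20.27
tool_pos: [455.0, -67.8, 204.1]
orientation: [[0.001, 0.998, 0.069], [0.0, 0.069, -0.998], [-1.0, 0.001, -0.0]]
ft_force: [-1.9, 0.1, 4.5]
width: 49.4
```

Emit:
send_rows(
  motion=[
    [0, 0, 1, 0, 0, 0, 45],
    [0, 0, 2, 0, 0, 0, 45],
    [0, 0, 2, 0, 0, 0, 45],
    [0, 0, 2, 0, 0, 0, 45],
    [0, 0, 1, 0, 0, 0, 45],
    [0, 0, 0, 0, 0, 0, 45],
    [0, 0, 0, 0, 0, 0, 45],
    [0, 0, 0, 0, 0, 0, 45],
    [0, 0, 0, 0, 0, 0, 45],
    [0, 0, 0, 0, 0, 0, 45],
  ],
)

```text
time: 21.1
tool_pos: [454.5, -67.7, 282.9]
orientation: [[-0.002, 0.998, 0.069], [-0.0, 0.069, -0.998], [-1.0, -0.002, 0.0]]
ft_force: [-1.0, -0.4, -1.2]
width: 49.3
```

Emit:
send_rows(
  motion=[
    [1.1, 0.4, 0, 0, 0, 0, 45],
    [2, 0.7, 0, 0, 0, 0, 45],
    [2, 0.7, 0, 0, 0, 0, 45],
    [2, 0.7, 0, 0, 0, 0, 45],
    [2, 0.7, 0, 0, 0, 0, 45],
    [2, 0.7, 0, 0, 0, 0, 45],
    [2, 0.7, 0, 0, 0, 0, 45],
    [2, 0.7, 0, 0, 0, 0, 45],
    [2, 0.7, 0, 0, 0, 0, 45],
    [2, 0.75, 0, 0, 0, 0, 45],
  ],
)

```text
time: 21.93
tool_pos: [647.4, 0.7, 282.9]
orientation: [[-0.001, 0.998, 0.07], [0.0, 0.07, -0.998], [-1.0, -0.001, -0.0]]
ft_force: [-0.1, -0.4, -0.9]
width: 49.4
```

Emit:
send_rows(
  motion=[
    [0, 0, -1.5, 0, 0, 0, 45],
    [0, 0, -1.5, 0, 0, 0, 45],
    [0, 0, -0.5, 0, 0, 0, 45],
    [0, 0, 0, 0, 0, 0, 45],
    [0, 0, 0, 0, 0, 0, 45],
    [0, 0, 0, 0, 0, 0, 45],
    [0, 0, 0, 0, 0, 0, 45],
    [0, 0, 0, 0, 0, 0, 45],
    [0, 0, 0, 0, 0, 0, 45],
    [0, 0, 0, 0, 0, 0, 45],
  ],
)

```text
time: 22.77
tool_pos: [645.9, -0.3, 249.4]
orientation: [[0.001, 0.998, 0.069], [0.0, 0.069, -0.998], [-1.0, 0.001, -0.0]]
ft_force: [0.1, -0.5, -1.1]
width: 48.8
```

Emit:
send_rows(
  motion=[
    [0, 0, -0.4, 0, 0, 0, 45],
    [0, 0, -0.4, 0, 0, 0, 45],
    [0, 0, -0.4, 0, 0, 0, 45],
    [0, 0, -0.4, 0, 0, 0, 45],
    [0, 0, -0.2, 0, 0, 0, 45],
    [0, 0, -0.2, 0, 0, 0, 45],
    [0, 0, -0.2, 0, 0, 0, 45],
    [0, 0, -0.2, 0, 0, 0, 45],
    [0, 0, 0, 0, 0, 0, 45],
    [0, 0, 0, 0, 0, 0, 45],
  ],
)

```text
time: 23.6
tool_pos: [645.8, -0.3, 224.8]
orientation: [[0.0, 0.998, 0.069], [0.0, 0.069, -0.998], [-1.0, 0.0, -0.0]]
ft_force: [0.3, -0.8, -1.7]
width: 49.0
```

Force is fine, but the width of 49.0 is a bit below the 50.5 of the other two. I look before releasing.

```bash
python3 - <<'E'
from h import *
d=get("side");save(d,"side5.png",(200,140,330,240),6)
E
```

```text
(no output)
```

View pics/side5.png

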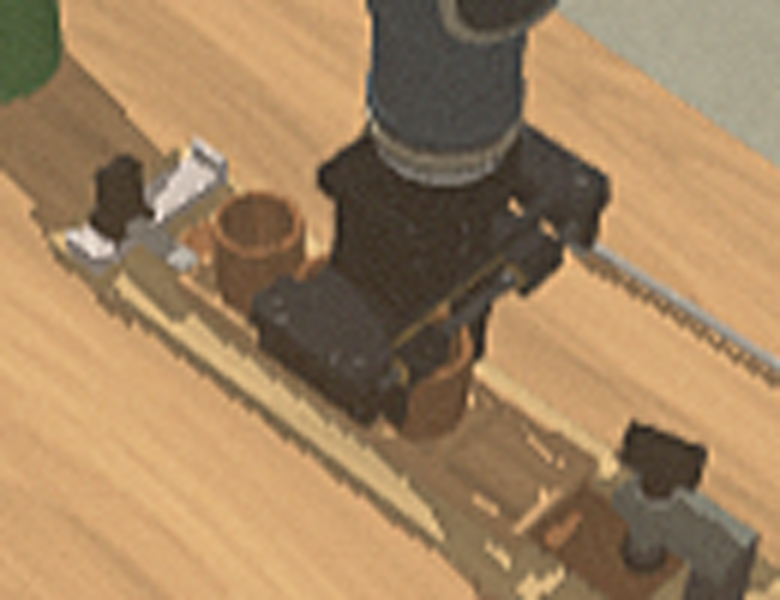

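```bash
python3 - <<'E'
from h import *
np.set_printoptions(precision=1,suppress=True)
d=get("side");P=cloud(d);hsv=cv2.cvtColor(d["pixels"],cv2.COLOR_RGB2HSV)
m=(abs(P[...,0]-646)<30)&(P[...,1]>-45)&(P[...,1]<25)&(P[...,2]>34)&(P[...,2]<76)&(hsv[...,1]>90)&(hsv[...,0]<22)
Q=P[m];print(len(Q))
for z in range(34,76,6):
    k=Q[(Q[:,2]>=z)&(Q[:,2]<z+6)]
    if len(k)>4: print(z,len(k),k.min(0),k.max(0))
# outer wall circle: least squares on the z<66 points
k=Q[Q[:,2]<66];A=np.c_[2*k[:,:2],np.ones(len(k))];s=np.linalg.lstsq(A,(k[:,:2]**2).sum(1),rcond=None)[0];print("free fit",s[:2],np.sqrt(s[2]+s[0]**2+s[1]**2))
from scipy.optimize import least_squares
print("r25.3",least_squares(lambda c:np.hypot(*(k[:,:2]-c).T)-25.2,[646,0],loss="soft_l1").x)
E
```

```text
115
34 15 [621.  -24.8  34. ] [664.4   4.8  39.4]
40 12 [623.7 -24.4  40.2] [675.8  -2.6  45.2]
46 16 [618.1 -26.3  46. ] [663.5  -1.9  51.1]
52 16 [620.8 -25.7  52.1] [666.9   2.3  57.9]
58 16 [620.8 -25.1  58.7] [664.6  -1.3  63.8]
64 12 [616.7 -26.7  64.7] [669.7  10.8  69.6]
70 28 [627.1 -25.3  70.1] [668.9  10.4  75.2]
free fit [643.   -2.5] 22.737342117082477
r25.3 [642.2   0.6]
```

The cup centre is about (643,-1), inside bay 2, so I release it. I then go to the lock grip, which is at about (608,211) with its top at about 70 mm.

Emit:
send_rows(
  motion=[
    [0, 0, -0.2, 0, 0, 0, 45],
    [0, 0, 0, 0, 0, 0, 45],
    [0, 0, 0, 0, 0, 0, 56],
    [0, 0, 0, 0, 0, 0, 66],
    [0, 0, 0, 0, 0, 0, 80],
    [0, 0, 0, 0, 0, 0, 80],
    [0, 0, 0, 0, 0, 0, 80],
    [0, 0, 0.5, 0, 0, 0, 80],
    [0, 0, 1, 0, 0, 0, 90],
    [0, 0, 2, 0, 0, 0, 100],
  ],
)

```text
time: 24.53
tool_pos: [645.0, -0.2, 256.9]
orientation: [[-0.004, 0.998, 0.069], [-0.0, 0.069, -0.998], [-1.0, -0.004, 0.0]]
ft_force: [-0.1, 0.4, 0.5]
width: 76.1
```

Emit:
send_rows(
  motion=[
    [0, 0, 2, 0, 0, 0, 100],
    [-2, 0, 2, 0, 0, 0, 100],
    [-4, 0, 0, 0, 0, 0, 100],
    [-4, 0, 0, 0, 0, 0, 100],
    [-4, 0, 0, 0, 0, 0, 100],
    [-4, 0, 0, 0, 0, 0, 100],
    [0, 0, 0, 0, 0, 0, 100],
    [0, 0, 0, 0, 0, 0, 100],
    [0, 0, 0, 0, 0, 0, 100],
    [0, 0, 0, 0, 0, 0, 100],
  ],
)

```text
time: 25.37
tool_pos: [467.5, -0.1, 298.9]
orientation: [[0.003, 0.998, 0.069], [0.0, 0.069, -0.998], [-1.0, 0.003, 0.0]]
ft_force: [0.2, -0.7, 0.5]
width: 87.4
```

```bash
python3 - <<'E'
from h import *
np.set_printoptions(precision=1,suppress=True)
print(manip.get_state()["tool_pos"])
for n in("top","side"):
    d=get(n);P=cloud(d);print(n,cups(d));g=cv2.cvtColor(d["pixels"],cv2.COLOR_RGB2GRAY)
    for b in((638,124),(642,62),(646,0)):
        m=(abs(P[...,0]-b[0])<31)&(abs(P[...,1]-b[1])<30)&(P[...,2]>62)&(P[...,2]<80)
        if m.sum()>20: print(cv2.minEnclosingCircle(P[m][:,:2].astype(np.float32)),np.percentile(P[m][:,2],[50,90]))
    for nm,box in(("wing",(620,690,-185,-105)),("grip",(580,640,190,235))):
        k=(P[...,0]>box[0])&(P[...,0]<box[1])&(P[...,1]>box[2])&(P[...,1]<box[3])&(g<70)&(P[...,2]>40)
        Q=P[k]
        if len(Q)<10: print(nm,len(Q));continue
        t=Q[Q[:,2]>np.percentile(Q[:,2],95)-5]
        print(nm,len(t),t.mean(0),cv2.minAreaRect(t[:,:2].astype(np.float32)),np.percentile(Q[:,2],[10,50,95]))
    if n=="top": save(d,"top6.png",(175,150,340,215),4.8)
E
```

```text
[467.5  -0.1 298.9]
top []
((638.6334228515625, 126.01234436035156), 25.578235626220703) [71.5 74.9]
((642.22607421875, 62.369319915771484), 25.442176818847656) [71.  74.2]
((646.2116088867188, 1.456586480140686), 25.45747947692871) [72.  75.1]
wing 55 [ 658.  -148.7  125.7] ((658.4769287109375, -148.99017333984375), (11.609732627868652, 38.383323669433594), 20.481534957885742) [ 82.6  89.  127.7]
grip 36 [609.9 212.4  68.9] ((609.4662475585938, 212.85533142089844), (24.298301696777344, 12.294515609741211), 1.8960380554199219) [54.6 67.4 71.3]
side []
((643.8016357421875, 57.77494812011719), 24.732410430908203) [68.6 71. ]
((641.7413330078125, -0.8171705007553101), 26.557178497314453) [68.9 72.6]
wing 41 [ 655.1 -151.   124.1] ((655.2769165039062, -150.66241455078125), (11.2915620803833, 37.36332702636719), 25.220569610595703) [ 99.2 117.6 126.3]
grip 0
```

View pics/top6.png

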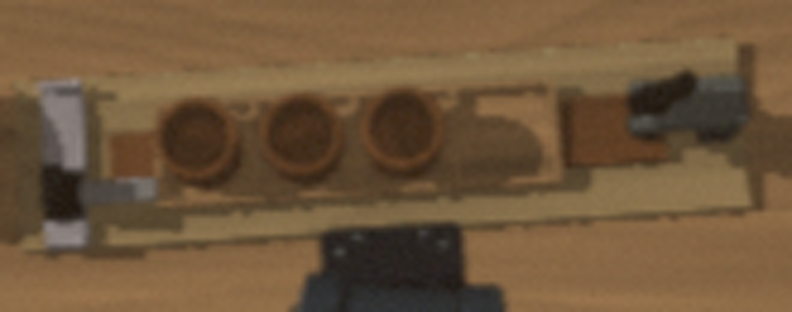

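All three cups stand in bays 2 to 4, centred within about 2 mm, with rim heights near 72 mm. I check the lock rail heights before pushing the grip with closed fingers.

```bash
python3 - <<'E'
from h import *
np.set_printoptions(precision=1,suppress=True)
for n in("top","side"):
    d=get(n);P=cloud(d);hsv=cv2.cvtColor(d["pixels"],cv2.COLOR_RGB2HSV)
    print(n)
    for y in (196,204,212,220):
        print(y,end=": ")
        for x in range(560,710,6):
            k=(abs(P[...,0]-x)<3)&(abs(P[...,1]-y)<4)
            print("%d:%.0f/%.0f"%(x,np.median(P[k][:,2]),np.max(P[k][:,2])) if k.sum() else "-",end=" ")
        print()
E
```

```text
top
196: 560:2/2 566:0/4 572:-1/7 578:8/27 584:15/25 590:13/24 596:12/27 602:12/26 608:30/32 614:32/34 620:13/14 626:12/14 632:13/14 638:13/14 644:15/16 650:12/17 656:12/12 662:12/13 668:12/19 674:12/13 680:9/13 686:14/15 692:1/2 698:1/2 704:1/4 
204: 560:2/5 566:-2/-2 572:-3/1 578:19/27 584:26/29 590:25/26 596:33/64 602:40/67 608:41/67 614:40/73 620:36/73 626:20/30 632:21/28 638:20/28 644:21/25 650:17/22 656:14/27 662:13/28 668:14/24 674:12/28 680:17/39 686:11/12 692:-1/0 698:-0/3 704:2/6 
212: 560:1/4 566:0/4 572:1/2 578:20/37 584:24/27 590:22/24 596:36/68 602:67/74 608:69/70 614:67/71 620:67/70 626:30/30 632:20/27 638:23/24 644:21/24 650:22/26 656:23/24 662:20/23 668:21/23 674:23/31 680:33/36 - 692:1/6 698:1/2 704:1/1 
220: 560:0/4 566:2/6 572:1/4 578:20/34 584:25/35 590:22/25 596:31/69 602:66/70 608:66/69 614:68/71 620:67/69 - 632:22/26 638:22/23 644:23/27 650:23/25 656:23/26 662:22/28 668:22/25 674:23/35 680:29/33 686:10/10 692:-1/-0 698:1/3 704:-1/1 
side
196: - - - - - - - - - - - - - - - - - - - - - - - - 704:-1/0 
204: - - - - - - - - - - - - - - - - - - - - - - - 698:2/2 704:-1/-1 
212: - - - - - - - - - - - - - - - - - - - - - - - 698:-2/-2 704:-3/-2 
220: - - - - - - - - - - - - - - - - - - - - - - 692:-3/-3 698:0/1 704:-2/1
```

The rail is at 23 mm with end blocks at about 36 mm. I'll push with closed fingers, tips at 45 mm, from x=555 along y=211.

Emit:
send_rows(
  motion=[
    [0.8, 2.1, 0, 0, 0, 0, 0],
    [0.8, 2.1, 0, 0, 0, 0, 0],
    [0.8, 2.1, 0, 0, 0, 0, 0],
    [0.8, 2.1, 0, 0, 0, 0, 0],
    [0.8, 2.1, 0, 0, 0, 0, 0],
    [0.8, 2.1, 0, 0, 0, 0, 0],
    [0.8, 2.1, 0, 0, 0, 0, 0],
    [0.8, 2.1, 0, 0, 0, 0, 0],
    [0.8, 2.1, 0, 0, 0, 0, 0],
    [0.8, 2.1, 0, 0, 0, 0, 0],
  ],
)

```text
time: 26.4
tool_pos: [546.6, 211.0, 297.5]
orientation: [[-0.0, 0.998, 0.069], [-0.0, 0.069, -0.998], [-1.0, -0.0, 0.0]]
ft_force: [0.8, 0.5, 0.9]
width: 28.7
```

Emit:
send_rows(
  motion=[
    [0, 0, 0, 0, 0, 0, 0],
    [0, 0, 0, 0, 0, 0, 0],
    [0, 0, -1.5, 0, 0, 0, 0],
    [0, 0, -1.5, 0, 0, 0, 0],
    [0, 0, -1.5, 0, 0, 0, 0],
    [0, 0, -1, 0, 0, 0, 0],
    [0, 0, -1, 0, 0, 0, 0],
    [0, 0, -0.5, 0, 0, 0, 0],
    [0, 0, 0, 0, 0, 0, 0],
    [0, 0, 0, 0, 0, 0, 0],
  ],
)

```text
time: 27.23
tool_pos: [546.0, 209.5, 228.0]
orientation: [[0.0, 0.998, 0.069], [-0.0, 0.069, -0.998], [-1.0, 0.0, 0.0]]
ft_force: [-0.7, -0.1, -0.7]
width: 0.6
```

Emit:
send_rows(
  motion=[
    [1, 0.07, 0, 0, 0, 0, 0],
    [1, 0.07, 0, 0, 0, 0, 0],
    [0.7, 0.05, 0, 0, 0, 0, 0],
    [0.7, 0.05, 0, 0, 0, 0, 0],
    [0.7, 0.05, 0, 0, 0, 0, 0],
    [0.7, 0.05, 0, 0, 0, 0, 0],
    [0.7, 0.05, 0, 0, 0, 0, 0],
    [0.7, 0.05, 0, 0, 0, 0, 0],
    [0.5, 0.03, 0, 0, 0, 0, 0],
    [0.5, 0.03, 0, 0, 0, 0, 0],
  ],
)

```text
time: 28.07
tool_pos: [618.3, 214.8, 227.9]
orientation: [[-0.0, 0.998, 0.069], [0.0, 0.069, -0.998], [-1.0, -0.0, -0.0]]
ft_force: [-1.6, 0.1, 1.8]
width: 0.5
```

Emit:
send_rows(
  motion=[
    [0.2, 0.01, 0, 0, 0, 0, 0],
    [0.2, 0.01, 0, 0, 0, 0, 0],
    [0.2, 0.01, 0, 0, 0, 0, 0],
    [0, 0, 0, 0, 0, 0, 0],
    [0, 0, 0, 0, 0, 0, 0],
    [0, 0, 0, 0, 0, 0, 0],
    [0, 0, 0, 0, 0, 0, 0],
    [0, 0, 0, 0, 0, 0, 0],
    [0, 0, 0, 0, 0, 0, 0],
    [0, 0, 0, 0, 0, 0, 0],
  ],
)

```text
time: 28.9
tool_pos: [623.8, 215.0, 227.9]
orientation: [[0.0, 0.998, 0.069], [0.0, 0.069, -0.998], [-1.0, 0.0, -0.0]]
ft_force: [0.3, 0.6, -0.2]
width: 0.3
```

Emit:
send_rows(
  motion=[
    [0.1, 0.01, 0, 0, 0, 0, 0],
    [0.1, 0.01, 0, 0, 0, 0, 0],
    [0.1, 0.01, 0, 0, 0, 0, 0],
    [0.1, 0, 0, 0, 0, 0, 0],
    [0, 0, 0, 0, 0, 0, 0],
    [0, 0, 0, 0, 0, 0, 0],
    [0, 0, 0, 0, 0, 0, 0],
    [0, 0, 0, 0, 0, 0, 0],
    [0, 0, 0, 0, 0, 0, 0],
    [0, 0, 0, 0, 0, 0, 0],
  ],
)

```text
time: 29.73
tool_pos: [626.5, 215.3, 227.7]
orientation: [[-0.005, 0.998, 0.069], [-0.001, 0.069, -0.998], [-1.0, -0.005, 0.0]]
ft_force: [-6.5, -0.6, 5.9]
width: 0.4
```

Emit:
send_rows(
  motion=[
    [0.1, 0.01, 0, 0, 0, 0, 0],
    [0.1, 0.01, 0, 0, 0, 0, 0],
    [0.1, 0.01, 0, 0, 0, 0, 0],
    [0, 0, 0, 0, 0, 0, 0],
    [0, 0, 0, 0, 0, 0, 0],
    [0, 0, 0, 0, 0, 0, 0],
    [0, 0, 0, 0, 0, 0, 0],
    [0, 0, 0, 0, 0, 0, 0],
    [0, 0, 0, 0, 0, 0, 0],
    [0, 0, 0, 0, 0, 0, 0],
  ],
)

```text
time: 30.57
tool_pos: [627.9, 215.5, 227.6]
orientation: [[-0.011, 0.998, 0.07], [-0.001, 0.07, -0.998], [-1.0, -0.011, 0.001]]
ft_force: [-12.9, -1.7, 9.2]
width: 0.6
```

The force rises to 13 N while the fingertip stays put, so the lock is at its stop. I back off, rise and check the grip position.

Emit:
send_rows(
  motion=[
    [-0.5, 0, 0, 0, 0, 0, 0],
    [-1, 0, 0, 0, 0, 0, 0],
    [-1.5, 0, 0, 0, 0, 0, 0],
    [-2, 0, 1, 0, 0, 0, 0],
    [-1.5, 0, 2, 0, 0, 0, 0],
    [0, 0, 2, 0, 0, 0, 0],
    [0, 0, 2, 0, 0, 0, 0],
    [0, -1, 2, 0, 0, 0, 0],
    [0, -2, 2, 0, 0, 0, 0],
    [-1, -2, 2, 0, 0, 0, 0],
  ],
)

```text
time: 31.4
tool_pos: [556.7, 165.8, 359.1]
orientation: [[0.004, 0.998, 0.071], [0.0, 0.071, -0.998], [-1.0, 0.004, -0.0]]
ft_force: [0.1, -0.2, 0.5]
width: 0.8
```

Emit:
send_rows(
  motion=[
    [-2, -3, 0, 0, 0, 0, 0],
    [-2, -3, 0, 0, 0, 0, 0],
    [-2, -3, 0, 0, 0, 0, 0],
    [-2, -3, 0, 0, 0, 0, 0],
    [-1, -3, 0, 0, 0, 0, 0],
    [0, -3, 0, 0, 0, 0, 0],
    [0, 0, 0, 0, 0, 0, 0],
    [0, 0, 0, 0, 0, 0, 0],
    [0, 0, 0, 0, 0, 0, 0],
    [0, 0, 0, 0, 0, 0, 100],
  ],
)

```text
time: 32.23
tool_pos: [466.1, -13.1, 357.8]
orientation: [[0.001, 0.997, 0.071], [0.0, 0.071, -0.997], [-1.0, 0.001, -0.0]]
ft_force: [0.1, 1.3, 0.4]
width: 2.7
```

```bash
python3 - <<'E'
from h import *
np.set_printoptions(precision=1,suppress=True)
s=manip.get_state();print(s["tool_pos"],s["ft_force"])
for n in("top","side"):
    d=get(n);P=cloud(d);g=cv2.cvtColor(d["pixels"],cv2.COLOR_RGB2GRAY);hsv=cv2.cvtColor(d["pixels"],cv2.COLOR_RGB2HSV)
    for nm,box in(("wing",(620,690,-185,-105)),("grip",(580,700,190,235))):
        k=(P[...,0]>box[0])&(P[...,0]<box[1])&(P[...,1]>box[2])&(P[...,1]<box[3])&(g<70)&(P[...,2]>40)
        Q=P[k]
        if len(Q)<10: print(nm,len(Q));continue
        t=Q[Q[:,2]>np.percentile(Q[:,2],95)-5]
        print(n,nm,len(t),t.mean(0),t.min(0),t.max(0),cv2.minAreaRect(t[:,:2].astype(np.float32)))
    m=(abs(P[...,0]-650)<35)&(P[...,1]<-90)&(P[...,1]>-220)
    if n=="side": save(d,"side7.png",(265,180,345,250),9)
    # foot/tongue heights near the clamp
    print("tongue z",np.median(P[(abs(P[...,0]-640)<12)&(abs(P[...,1]+110)<6)][:,2]))
E
```

```text
[466.1 -13.1 357.8] [0.1 1.3 0.4]
top wing 54 [ 657.6 -148.   126.1] [ 647.5 -167.1  123. ] [ 667.7 -130.8  129.6] ((658.130615234375, -148.7368621826172), (11.494891166687012, 39.14609909057617), 18.449357986450195)
top grip 34 [647.6 214.6  68.7] [636.1 207.7  66.2] [660.1 220.5  71.4] ((647.98681640625, 214.14865112304688), (24.054288864135742, 12.31377124786377), 1.9401907920837402)
tongue z 20.41034518819413
side wing 42 [ 654.8 -152.2  124.4] [ 645.2 -167.4  121.2] [ 666.4 -133.5  128.2] ((655.144775390625, -151.54795837402344), (12.874642372131348, 36.4322509765625), 22.447710037231445)
grip 0
tongue z 20.362439480910382
```

View pics/side7.png

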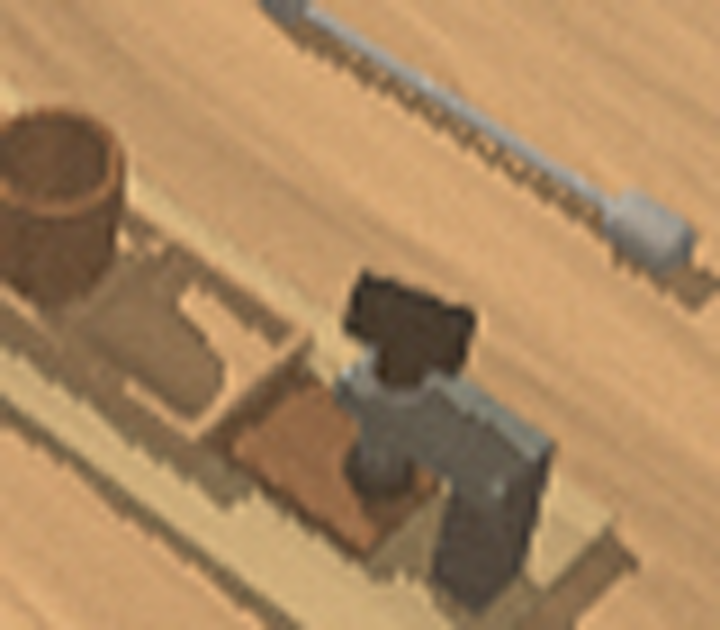

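The grip moved only 38 mm (609.6 to 648.0), so it may not be at the end stop. I look closer at the lock.

```bash
python3 - <<'E'
from h import *
d=get("top");P=cloud(d)
a=cv2.resize(d["pixels"][155:210,175:215,::-1],None,fx=10,fy=10,interpolation=cv2.INTER_CUBIC)
d2=get("side");b=cv2.resize(d2["pixels"][150:205,200:240,::-1],None,fx=10,fy=10,interpolation=cv2.INTER_CUBIC)
cv2.imwrite("pics/lock8.png",np.hstack([a,b]))
for y in (194,212,217):
    print(y,end=": ")
    for x in range(572,704,4):
        k=(abs(P[...,0]-x)<2.5)&(abs(P[...,1]-y)<4)
        print("%d:%.0f"%(x,np.median(P[k][:,2])) if k.sum() else "-",end=" ")
    print()
E
```

```text
194: 572:1 576:1 580:7 584:13 588:10 592:14 596:9 600:10 604:13 608:13 612:9 616:13 620:14 624:14 628:12 632:14 636:12 640:13 644:31 648:33 652:31 656:32 660:13 664:11 668:10 672:15 676:11 680:14 684:13 688:13 692:-0 696:1 700:-2 
212: 572:-0 576:3 580:24 584:30 588:23 592:22 596:19 600:24 604:20 608:23 612:23 616:23 620:20 624:23 628:22 632:22 636:40 640:66 644:64 648:64 652:59 656:62 660:53 664:30 668:20 672:23 676:26 680:33 684:34 - 692:1 696:0 700:3 
217: 572:1 576:2 580:23 584:30 588:22 592:23 596:19 600:25 604:23 608:22 612:23 616:23 620:19 624:23 628:20 632:24 636:55 640:66 644:69 648:70 652:68 656:69 660:72 - 668:24 672:22 676:26 680:32 684:30 688:12 692:-1 696:-2 700:0
```

View pics/lock8.png

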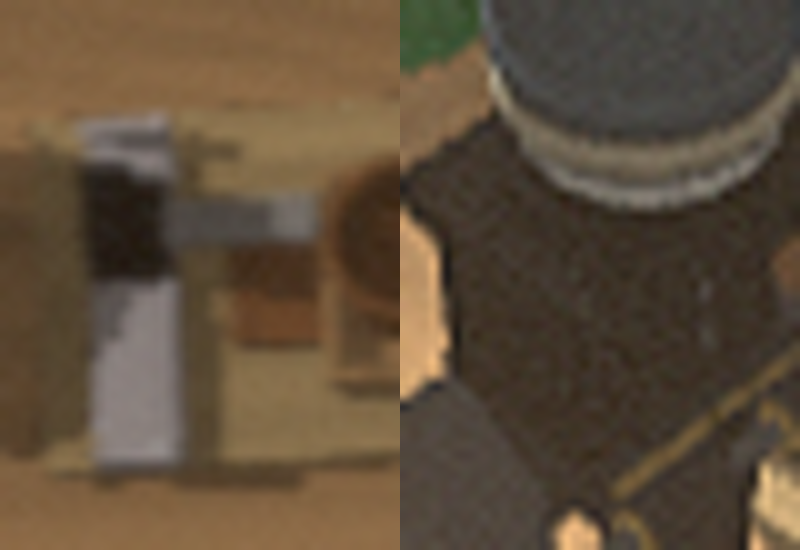

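A gap of about 14 mm seems to remain between the grip and the +x end block. I move the arm aside and measure from both cameras before pushing again.

Emit:
send_rows(
  motion=[
    [0, -2, 0, 0, 0, 0, 100],
    [0, -3, 0, 0, 0, 0, 100],
    [0, -3, 0, 0, 0, 0, 100],
    [0, -3, 0, 0, 0, 0, 100],
    [0, -3, 0, 0, 0, 0, 100],
    [0, -3, 0, 0, 0, 0, 100],
    [0, -3, 0, 0, 0, 0, 100],
    [0, -2, 0, 0, 0, 0, 100],
    [0, 0, 0, 0, 0, 0, 100],
    [0, 0, 0, 0, 0, 0, 100],
  ],
)

```text
time: 33.27
tool_pos: [465.8, -235.0, 357.7]
orientation: [[-0.0, 0.998, 0.067], [-0.0, 0.067, -0.998], [-1.0, -0.0, 0.0]]
ft_force: [-0.2, 0.3, -0.5]
width: 81.7
```

```bash
python3 - <<'E'
from h import *
np.set_printoptions(precision=1,suppress=True)
print(manip.get_state()["tool_pos"])
pics=[]
for n in("top","side"):
    d=get(n);P=cloud(d);print(n)
    for b in((638,124),(642,62),(646,0)):
        m=(abs(P[...,0]-b[0])<31)&(abs(P[...,1]-b[1])<30)&(P[...,2]>62)&(P[...,2]<80)
        if m.sum()>20: print(cv2.minEnclosingCircle(P[m][:,:2].astype(np.float32)),np.percentile(P[m][:,2],[50,90]))
    for y in (176,188,200,210,220):
        print(y,end=": ")
        for x in range(576,700,4):
            k=(abs(P[...,0]-x)<2.5)&(abs(P[...,1]-y)<4)
            print("%d:%.0f"%(x,np.median(P[k][:,2])) if k.sum() else "-",end=" ")
        print()
    if n=="side": save(d,"lock9.png",(195,145,265,205),9)
E
```

```text
[ 465.8 -235.   357.7]
top
((638.9478759765625, 125.51734161376953), 25.677631378173828) [71.7 75.2]
((642.3637084960938, 61.93628692626953), 25.527917861938477) [70.9 75.3]
((646.4198608398438, 1.3856446743011475), 25.574634552001953) [70.7 75.9]
176: 576:-2 580:6 584:14 588:10 592:10 596:12 600:12 604:13 608:13 612:12 616:15 620:18 624:15 628:20 632:19 636:19 640:19 644:19 648:32 652:30 656:31 660:29 664:15 668:13 672:11 676:14 680:13 684:12 688:12 692:-0 696:-1 
188: 576:-0 580:9 584:14 588:11 592:14 596:13 600:13 604:15 608:14 612:11 616:15 620:11 624:11 628:17 632:17 636:16 640:17 644:30 648:33 652:31 656:34 660:12 664:11 668:9 672:11 676:12 680:12 684:15 688:12 692:2 696:-2 
200: 576:-0 580:13 584:21 588:20 592:21 596:16 600:20 604:22 608:11 612:15 616:19 620:20 624:13 628:16 632:15 636:15 640:11 644:32 648:33 652:30 656:28 660:20 664:13 668:15 672:13 676:13 680:12 684:12 688:12 692:0 696:-0 
210: 576:6 580:24 584:31 588:25 592:24 596:22 600:22 604:22 608:24 612:22 616:21 620:21 624:26 628:23 632:20 636:42 640:51 644:57 648:47 652:63 656:61 660:40 664:25 668:21 672:22 676:26 68
[... 621 characters left out ...]
- - - - - - 
188: 576:2 580:12 584:13 588:10 592:10 596:11 600:13 604:10 608:12 612:11 616:11 620:11 624:12 628:11 632:13 636:13 640:22 644:25 648:28 652:30 - - - - - - - - - - - 
200: 576:15 580:17 584:14 588:15 592:18 596:16 600:14 604:19 608:22 612:14 616:18 620:18 624:17 628:14 632:18 636:15 640:26 644:17 648:29 652:28 656:30 660:30 664:20 668:14 - 676:9 - - - - - 
210: 576:11 580:25 584:25 588:19 592:21 596:19 600:20 604:22 608:21 612:21 616:20 620:22 624:21 628:22 632:35 636:43 640:41 644:40 648:35 652:32 656:31 660:30 664:20 668:20 - - - - - - - 
220: 576:8 580:24 584:23 588:20 592:19 596:22 - 604:21 608:23 612:20 616:21 620:22 624:19 628:21 632:32 636:41 - - - - - - - - - - - - - - -
```

View pics/lock9.png

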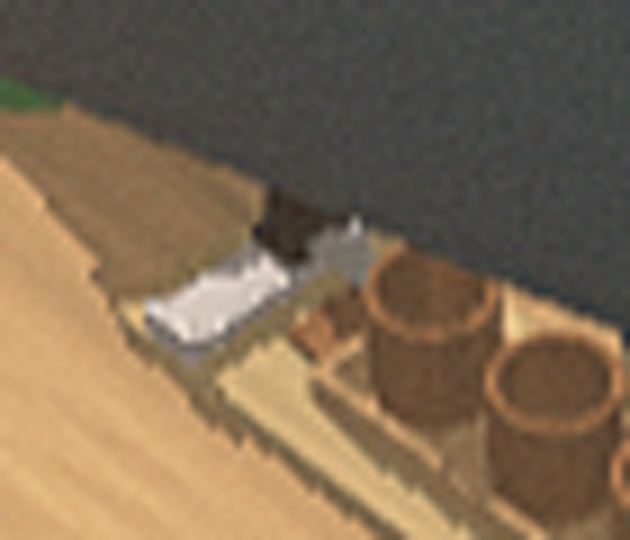

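The carriage shows a gap of about 10 mm to the +x block, so the lock is not home. I'll go back, pinch the grip and drive it further, watching the force.

Emit:
send_rows(
  motion=[
    [1, 2, 0, 0, 0, 0, 80],
    [1.4, 3.4, 0, 0, 0, 0, 80],
    [1.4, 3.4, 0, 0, 0, 0, 80],
    [1.4, 3.4, 0, 0, 0, 0, 80],
    [1.4, 3.4, 0, 0, 0, 0, 80],
    [1.4, 3.4, 0, 0, 0, 0, 80],
    [1.4, 3.4, 0, 0, 0, 0, 80],
    [1.4, 3.4, 0, 0, 0, 0, 80],
    [1.4, 3.4, 0, 0, 0, 0, 80],
    [1.4, 3.4, 0, 0, 0, 0, 80],
  ],
)

```text
time: 34.2
tool_pos: [601.5, 95.6, 357.8]
orientation: [[-0.0, 0.997, 0.073], [0.001, 0.073, -0.997], [-1.0, -0.0, -0.001]]
ft_force: [-0.3, -0.9, -0.5]
width: 69.4
```

Emit:
send_rows(
  motion=[
    [1.4, 3.4, 0, 0, 0, 0, 80],
    [1.4, 3.4, 0, 0, 0, 0, 80],
    [1.4, 3.4, 0, 0, 0, 0, 80],
    [0.3, 2, 0, 0, 0, 0, 80],
    [0, 0, -1.5, 0, 0, 0, 80],
    [0, 0, -1.5, 0, 0, 0, 80],
    [0, 0, -1.5, 0, 0, 0, 80],
    [0, 0, 0, 0, 0, 0, 80],
    [0, 0, 0, 0, 0, 0, 80],
    [0, 0, 0, 0, 0, 0, 80],
  ],
)

```text
time: 35.03
tool_pos: [646.7, 214.6, 313.7]
orientation: [[0.001, 0.998, 0.07], [0.001, 0.07, -0.998], [-1.0, 0.001, -0.001]]
ft_force: [0.1, 0.1, -0.1]
width: 69.5
```

Down to tips at 43 mm (TCP z = 225), then pinch.

Emit:
send_rows(
  motion=[
    [0, 0, -1.5, 0, 0, 0, 80],
    [0, 0, -1.5, 0, 0, 0, 80],
    [0, 0, -1.5, 0, 0, 0, 80],
    [0, 0, -1.5, 0, 0, 0, 80],
    [0, 0, -1, 0, 0, 0, 80],
    [0, 0, -1, 0, 0, 0, 80],
    [0, 0, -0.5, 0, 0, 0, 80],
    [0, 0, -0.4, 0, 0, 0, 80],
    [0, 0, 0, 0, 0, 0, 80],
    [0, 0, 0, 0, 0, 0, 20],
  ],
)

```text
time: 35.87
tool_pos: [647.1, 213.7, 224.3]
orientation: [[0.001, 0.998, 0.069], [0.0, 0.069, -0.998], [-1.0, 0.001, -0.0]]
ft_force: [0.2, -0.3, 0.3]
width: 67.1
```

Emit:
send_rows(
  motion=[
    [0, 0, 0, 0, 0, 0, 20],
    [0, 0, 0, 0, 0, 0, 20],
    [0, 0, 0, 0, 0, 0, 20],
    [0, 0, 0, 0, 0, 0, 20],
    [0, 0, 0, 0, 0, 0, 20],
    [0, 0, 0, 0, 0, 0, 20],
    [0, 0, 0, 0, 0, 0, 20],
    [0, 0, 0, 0, 0, 0, 20],
    [0, 0, 0, 0, 0, 0, 20],
    [0, 0, 0, 0, 0, 0, 20],
  ],
)

```text
time: 36.7
tool_pos: [647.0, 213.7, 224.0]
orientation: [[0.001, 0.998, 0.069], [0.0, 0.069, -0.998], [-1.0, 0.001, -0.0]]
ft_force: [-0.2, -0.1, 0.1]
width: 25.8
```

Emit:
send_rows(
  motion=[
    [0.1, 0.01, 0, 0, 0, 0, 20],
    [0.1, 0.01, 0, 0, 0, 0, 20],
    [0.1, 0.01, 0, 0, 0, 0, 20],
    [0.1, 0.01, 0, 0, 0, 0, 20],
    [0.1, 0, 0, 0, 0, 0, 20],
    [0, 0, 0, 0, 0, 0, 20],
    [0, 0, 0, 0, 0, 0, 20],
    [0, 0, 0, 0, 0, 0, 20],
    [0, 0, 0, 0, 0, 0, 20],
    [0, 0, 0, 0, 0, 0, 20],
  ],
)

```text
time: 37.53
tool_pos: [649.8, 213.9, 223.9]
orientation: [[-0.008, 0.998, 0.069], [-0.001, 0.069, -0.998], [-1.0, -0.008, 0.0]]
ft_force: [-8.9, -2.4, 8.7]
width: 25.7
```

Emit:
send_rows(
  motion=[
    [0.1, 0.01, 0, 0, 0, 0, 20],
    [0.1, 0.01, 0, 0, 0, 0, 20],
    [0.1, 0.01, 0, 0, 0, 0, 20],
    [0.1, 0.01, 0, 0, 0, 0, 20],
    [0.1, 0, 0, 0, 0, 0, 20],
    [0, 0, 0, 0, 0, 0, 20],
    [0, 0, 0, 0, 0, 0, 20],
    [0, 0, 0, 0, 0, 0, 20],
    [0, 0, 0, 0, 0, 0, 20],
    [0, 0, 0, 0, 0, 0, 20],
  ],
)

```text
time: 38.37
tool_pos: [651.9, 214.2, 223.7]
orientation: [[-0.019, 0.997, 0.07], [-0.002, 0.07, -0.998], [-1.0, -0.019, 0.0]]
ft_force: [-20.2, -2.6, 17.6]
width: 25.6
```

It stops firmly at grip x≈648.8 even at 20 N. To tell whether this is the true end stop, I slide back to find the open end and measure the full travel, which should be 50 mm.

Emit:
send_rows(
  motion=[
    [-0.5, -0.03, 0, 0, 0, 0, 20],
    [-0.5, -0.03, 0, 0, 0, 0, 20],
    [-0.5, -0.03, 0, 0, 0, 0, 20],
    [-0.5, -0.03, 0, 0, 0, 0, 20],
    [-0.5, -0.03, 0, 0, 0, 0, 20],
    [-0.5, -0.03, 0, 0, 0, 0, 20],
    [-0.5, -0.03, 0, 0, 0, 0, 20],
    [-0.5, -0.03, 0, 0, 0, 0, 20],
    [-0.5, -0.03, 0, 0, 0, 0, 20],
    [-0.3, -0.02, 0, 0, 0, 0, 20],
  ],
)

```text
time: 39.2
tool_pos: [608.2, 211.1, 223.8]
orientation: [[-0.0, 0.998, 0.069], [-0.001, 0.069, -0.998], [-1.0, -0.0, 0.001]]
ft_force: [2.0, -3.5, -0.8]
width: 25.7
```

Emit:
send_rows(
  motion=[
    [-0.1, 0, 0, 0, 0, 0, 20],
    [-0.1, 0, 0, 0, 0, 0, 20],
    [-0.1, 0, 0, 0, 0, 0, 20],
    [-0.1, 0, 0, 0, 0, 0, 20],
    [0, 0, 0, 0, 0, 0, 20],
    [0, 0, 0, 0, 0, 0, 20],
    [0, 0, 0, 0, 0, 0, 20],
    [0, 0, 0, 0, 0, 0, 20],
    [0, 0, 0, 0, 0, 0, 20],
    [0, 0, 0, 0, 0, 0, 20],
  ],
)

```text
time: 40.03
tool_pos: [604.8, 211.0, 223.8]
orientation: [[-0.0, 0.998, 0.069], [-0.001, 0.069, -0.998], [-1.0, -0.0, 0.001]]
ft_force: [0.9, -5.5, 0.8]
width: 26.0
```

Emit:
send_rows(
  motion=[
    [-0.1, 0, 0, 0, 0, 0, 20],
    [-0.1, 0, 0, 0, 0, 0, 20],
    [-0.1, 0, 0, 0, 0, 0, 20],
    [-0.1, 0, 0, 0, 0, 0, 20],
    [0, 0, 0, 0, 0, 0, 20],
    [0, 0, 0, 0, 0, 0, 20],
    [0, 0, 0, 0, 0, 0, 20],
    [0, 0, 0, 0, 0, 0, 20],
    [0, 0, 0, 0, 0, 0, 20],
    [0, 0, 0, 0, 0, 0, 20],
  ],
)

```text
time: 40.87
tool_pos: [600.9, 210.7, 223.8]
orientation: [[-0.0, 0.998, 0.069], [-0.001, 0.069, -0.998], [-1.0, -0.0, 0.001]]
ft_force: [1.0, -5.1, 0.1]
width: 25.8
```

Emit:
send_rows(
  motion=[
    [-0.1, 0, 0, 0, 0, 0, 20],
    [-0.1, 0, 0, 0, 0, 0, 20],
    [-0.1, 0, 0, 0, 0, 0, 20],
    [-0.1, 0, 0, 0, 0, 0, 20],
    [-0.1, 0, 0, 0, 0, 0, 20],
    [0, 0, 0, 0, 0, 0, 20],
    [0, 0, 0, 0, 0, 0, 20],
    [0, 0, 0, 0, 0, 0, 20],
    [0, 0, 0, 0, 0, 0, 20],
    [0, 0, 0, 0, 0, 0, 20],
  ],
)

```text
time: 41.7
tool_pos: [597.2, 210.6, 223.9]
orientation: [[0.005, 0.998, 0.068], [-0.001, 0.068, -0.998], [-1.0, 0.005, 0.001]]
ft_force: [6.0, -4.1, -4.0]
width: 25.7
```

The open stop is at about 598.3 and the far stop at 648.8, a travel of 50.5 mm. The earlier position was therefore the true end stop. I slide home again with a firm push.

Emit:
send_rows(
  motion=[
    [0.6, 0.05, 0, 0, 0, 0, 20],
    [0.6, 0.05, 0, 0, 0, 0, 20],
    [0.6, 0.05, 0, 0, 0, 0, 20],
    [0.6, 0.05, 0, 0, 0, 0, 20],
    [0.6, 0.05, 0, 0, 0, 0, 20],
    [0.6, 0.05, 0, 0, 0, 0, 20],
    [0.6, 0.05, 0, 0, 0, 0, 20],
    [0.5, 0.03, 0, 0, 0, 0, 20],
    [0.3, 0, 0, 0, 0, 0, 20],
    [0.2, 0, 0, 0, 0, 0, 20],
  ],
)

```text
time: 42.53
tool_pos: [647.8, 214.2, 223.8]
orientation: [[-0.002, 0.998, 0.068], [-0.002, 0.068, -0.998], [-1.0, -0.002, 0.001]]
ft_force: [-1.9, -6.0, 2.5]
width: 25.8
```

Emit:
send_rows(
  motion=[
    [0.2, 0, 0, 0, 0, 0, 20],
    [0.1, 0, 0, 0, 0, 0, 20],
    [0.1, 0, 0, 0, 0, 0, 20],
    [0, 0, 0, 0, 0, 0, 20],
    [0, 0, 0, 0, 0, 0, 20],
    [0, 0, 0, 0, 0, 0, 20],
    [0, 0, 0, 0, 0, 0, 20],
    [0, 0, 0, 0, 0, 0, 20],
    [0, 0, 0, 0, 0, 0, 20],
    [0, 0, 0, 0, 0, 0, 20],
  ],
)

```text
time: 43.37
tool_pos: [649.8, 214.3, 223.7]
orientation: [[-0.008, 0.998, 0.069], [-0.002, 0.069, -0.998], [-1.0, -0.008, 0.001]]
ft_force: [-7.6, -7.5, 7.0]
width: 25.8
```

Emit:
send_rows(
  motion=[
    [0.1, -0.05, 0, 0, 0, 0, 20],
    [0.1, -0.05, 0, 0, 0, 0, 20],
    [0, 0, 0, 0, 0, 0, 20],
    [0, 0, 0, 0, 0, 0, 20],
    [0, 0, 0, 0, 0, 0, 20],
    [0, 0, 0, 0, 0, 0, 50],
    [0, 0, 0, 0, 0, 0, 80],
    [0, 0, 0, 0, 0, 0, 80],
    [0, 0, 0, 0, 0, 0, 80],
    [0, 0, 0, 0, 0, 0, 80],
  ],
)

```text
time: 44.2
tool_pos: [653.9, 215.6, 224.0]
orientation: [[0.001, 0.998, 0.07], [0.002, 0.07, -0.998], [-1.0, 0.001, -0.002]]
ft_force: [-0.0, 1.0, -0.3]
width: 51.7
```

Emit:
send_rows(
  motion=[
    [0, 0, 1, 0, 0, 0, 80],
    [0, 0, 2, 0, 0, 0, 80],
    [0, 0, 2, 0, 0, 0, 80],
    [0, 0, 2, 0, 0, 0, 80],
    [0, 0, 2, 0, 0, 0, 80],
    [0, 0, 2, 0, 0, 0, 80],
    [0, 0, 2, 0, 0, 0, 80],
    [0, -1, 0, 0, 0, 0, 80],
    [0, -2, 0, 0, 0, 0, 80],
    [0, -2, 0, 0, 0, 0, 80],
  ],
)

```text
time: 45.03
tool_pos: [653.6, 164.5, 354.3]
orientation: [[0.001, 0.997, 0.071], [0.001, 0.071, -0.997], [-1.0, 0.001, -0.001]]
ft_force: [0.3, -0.0, -0.6]
width: 69.6
```

```bash
python3 - <<'E'
from h import *
np.set_printoptions(precision=2,suppress=True)
s=manip.get_state();print(s["tool_pos"],s["q"],s["width"])
C=[]
for n in("top","side"):
    d=get(n);P=cloud(d);g=cv2.cvtColor(d["pixels"],cv2.COLOR_RGB2GRAY)
    k=(P[...,0]>620)&(P[...,0]<690)&(P[...,1]>-185)&(P[...,1]<-105)&(g<75)&(P[...,2]>112)
    Q=P[k];t=Q[Q[:,2]>np.percentile(Q[:,2],95)-5]
    print(n,"wing top",t.mean(0),np.percentile(Q[:,2],[50,95]),cv2.minAreaRect(t[:,:2].astype(np.float32)))
    w,v=np.linalg.eigh(np.cov(t[:,:2].T));print("axis",np.degrees(np.arctan2(v[1,1],v[0,1])),np.sqrt(w))
    # what lies below: foot (dark round) and tongue heights near clamp
    for y in range(-180,-90,6):
        k=(abs(P[...,0]-650)<4)&(abs(P[...,1]-y)<3);z=P[k][:,2];print(y,"%.0f/%.0f"%(z.min(),z.max()) if len(z) else "-",end="; ")
    print()
    if n=="side": save(d,"clamp10.png",(290,200,345,245),12)
E
```

```text
[653.6  164.53 354.29] [-0.58  0.53  0.4   1.61 -0.23  1.05 -0.05] 69.63424507939351
top wing top [ 657.33 -146.26  126.58] [124.62 129.09] ((657.8841552734375, -148.1422119140625), (11.198620796203613, 37.71931838989258), 24.40382194519043)
axis 114.862760982461 [ 3.3  10.54]
-180 8/90; -174 8/88; -168 10/91; -162 12/88; -156 18/91; -150 20/125; -144 18/129; -138 21/127; -132 19/131; -126 19/27; -120 21/26; -114 20/27; -108 20/24; -102 19/27; -96 19/31; 
side wing top [ 655.38 -152.09  124.09] [122.28 126.28] ((655.6519775390625, -151.51637268066406), (12.770813941955566, 36.143524169921875), 18.905864715576172)
axis 110.66424701535942 [ 3.65 10.71]
-180 7/86; -174 7/88; -168 9/87; -162 13/123; -156 20/125; -150 19/128; -144 21/125; -138 18/126; -132 17/124; -126 21/23; -120 19/24; -114 20/21; -108 17/22; -102 19/23; -96 26/28;
```

View pics/clamp10.png

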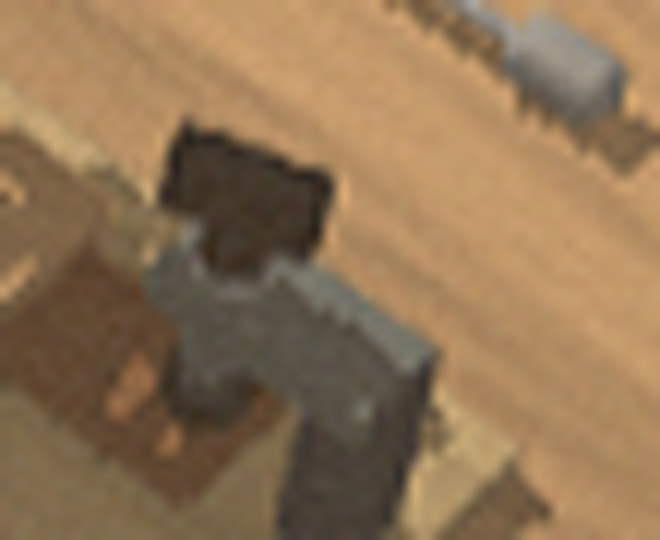

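The foot hangs visibly close above the tongue. I measure its lower edge numerically.

```bash
cat >> h.py <<'E'
def foot(ax=(656.5,-149.8),u0=295,u1=322,v0=222,v1=246,show=False):
    """side view: image rows of the foot's lower edge along columns near its middle -> height at its front point"""
    D=[get("side") for _ in range(3)];d=D[0]
    g=np.mean([cv2.cvtColor(i["pixels"],cv2.COLOR_RGB2HSV).astype(float) for i in D],0)
    K=np.array(d["camera_matrix"]);R=np.array(d["rotation"]);t=np.array(d["position"])
    h=t[:2]-np.array(ax);h/=np.hypot(*h);f=np.array(ax)+12*h
    pr=lambda z:(lambda c:c[:2]/c[2])(K@(R.T@(np.array([f[0],f[1],z])-t)))
    zs=np.arange(14,60,1.0);px=np.array([pr(z) for z in zs])
    hsv=[cv2.remap(np.float32(g[...,c]),np.float32(px[:,:1]),np.float32(px[:,1:]),cv2.INTER_LINEAR)[:,0] for c in (1,2)]
    return zs,px,hsv
E
python3 - <<'E'
from h import *
zs,px,(s,v)=foot()
print(px[0],px[-1])
for z,a,b in zip(zs,s,v): print("%d:%.0f/%.0f"%(z,a,b),end=" ")
d=get("side");K=cloud(d);k=(np.hypot(K[...,0]-656.5,K[...,1]+149.8)<16)&(K[...,2]<60)
print();print(np.histogram(K[k][:,2],bins=range(10,62,3)))
E
```

```text
[305.53134578 238.10554693] [307.22276365 229.58264515]
14:126/98 15:126/98 16:126/98 17:125/98 18:125/99 19:125/99 20:125/99 21:123/98 22:122/96 23:120/95 24:119/93 25:117/91 26:113/88 27:109/84 28:105/81 29:101/77 30:97/74 31:95/71 32:96/69 33:97/67 34:99/65 35:100/63 36:101/61 37:96/63 38:91/65 39:86/67 40:80/69 41:75/71 42:73/72 43:71/73 44:70/74 45:68/74 46:67/75 47:65/77 48:63/80 49:61/82 50:59/86 51:57/89 52:55/91 53:54/92 54:53/92 55:52/92 56:50/92 57:50/92 58:53/91 59:55/90 
(array([ 1,  4,  3, 15, 10,  1,  5, 12,  6,  5,  7,  3,  0,  1,  3,  2,  1]), array([10, 13, 16, 19, 22, 25, 28, 31, 34, 37, 40, 43, 46, 49, 52, 55, 58,
       61]))
```

The lower edge reads about 28.5 mm against about 20.5 mm for the tongue, so the gap is about 8 mm, or 240° of turning. I'll refine this by watching the edge as the knob turns. Moving above the knob with yaw +18°.

Emit:
send_rows(
  motion=[
    [0, -2.5, 0, 0, 0, 1.5, 50],
    [0, -2.5, 0, 0, 0, 1.5, 50],
    [0, -2.5, 0, 0, 0, 1.5, 50],
    [0, -2.5, 0, 0, 0, 1.5, 50],
    [0, -2.5, 0, 0, 0, 1.5, 50],
    [0, -2.5, 0, 0, 0, 1.5, 50],
    [0, -2.5, 0, 0, 0, 1.5, 50],
    [0, -2.5, 0, 0, 0, 1.5, 50],
    [0, -2.5, 0, 0, 0, 1.5, 50],
    [0, -2.5, 0, 0, 0, 1.5, 50],
  ],
)

```text
time: 46.17
tool_pos: [654.2, -85.3, 353.6]
orientation: [[0.0, 0.945, 0.328], [0.001, 0.328, -0.945], [-1.0, 0.0, -0.001]]
ft_force: [0.7, -0.3, 0.4]
width: 43.5
```

Emit:
send_rows(
  motion=[
    [0.1, -2.5, 0, 0, 0, 1.5, 50],
    [0.1, -2.4, 0, 0, 0, 1.5, 50],
    [0.1, -1.4, 0, 0, 0, 0, 50],
    [0, 0, 0, 0, 0, 0, 50],
    [0, 0, 0, 0, 0, 0, 50],
    [0, 0, 0, 0, 0, 0, 50],
    [0, 0, 0, 0, 0, 0, 50],
    [0, 0, 0, 0, 0, 0, 50],
    [0, 0, 0, 0, 0, 0, 50],
    [0, 0, 0, 0, 0, 0, 50],
  ],
)

```text
time: 47.0
tool_pos: [656.9, -147.8, 353.9]
orientation: [[0.0, 0.927, 0.375], [0.0, 0.375, -0.927], [-1.0, 0.0, -0.0]]
ft_force: [-0.3, 0.4, 0.6]
width: 43.7
```

```bash
python3 - <<'E'
from h import *
np.set_printoptions(precision=3,suppress=True)
s=manip.get_state();print(s["tool_pos"],s["q"],s["orientation"],s["moment"])
zs,px,(a,v)=foot()
for z,p,q in zip(zs,a,v): print("%d:%.0f/%.0f"%(z,p,q),end=" ")
E
```

```text
[ 656.937 -147.763  353.909] [-0.092  0.524  0.365  1.61  -0.208  1.046  0.717] [[ 0.     0.927  0.375]
 [ 0.     0.375 -0.927]
 [-1.     0.    -0.   ]] [-0.092  0.038 -0.049]
14:133/150 15:132/145 16:131/139 17:129/132 18:128/125 19:126/119 20:125/113 21:124/111 22:122/109 23:121/107 24:120/105 25:119/104 26:117/101 27:115/97 28:113/94 29:110/90 30:108/86 31:106/83 32:104/81 33:102/79 34:101/77 35:99/75 36:98/73 37:94/75 38:90/77 39:85/79 40:81/80 41:76/82 42:73/83 43:71/84 44:70/84 45:68/85 46:67/85 47:66/87 48:64/90 49:61/94 50:58/97 51:56/101 52:54/104 53:52/105 54:52/105 55:52/106 56:51/106 57:52/106 58:53/105 59:54/104
```

q7 is at 0.72 and a clockwise turn lowers it, which gives about 190° per grasp. I descend to grasp height, TCP z = 281.

Emit:
send_rows(
  motion=[
    [-0.04, -0.2, 0, 0, 0, 0, 50],
    [0, 0, -1.5, 0, 0, 0, 50],
    [0, 0, -1.5, 0, 0, 0, 50],
    [0, 0, -1.5, 0, 0, 0, 50],
    [0, 0, -1.3, 0, 0, 0, 50],
    [0, 0, -1, 0, 0, 0, 50],
    [0, 0, -0.5, 0, 0, 0, 50],
    [0, 0, 0, 0, 0, 0, 50],
    [0, 0, 0, 0, 0, 0, 5],
    [0, 0, 0, 0, 0, 0, 5],
  ],
  force=25,
)

```text
time: 47.98
tool_pos: [656.8, -150.8, 281.7]
orientation: [[0.002, 0.927, 0.374], [-0.0, 0.374, -0.927], [-1.0, 0.001, 0.001]]
ft_force: [0.0, -1.0, -0.3]
width: 36.6
```

Emit:
send_rows(
  motion=[
    [0, 0, 0, 0, 0, 0, 5],
    [0, 0, 0, 0, 0, 0, 5],
    [0, 0, 0, 0, 0, 0, 5],
    [0, 0, 0, 0, 0, 0, 5],
    [0, 0, 0, 0, 0, 0, 5],
    [0, 0, 0, 0, 0, 0, 5],
    [0, 0, 0, 0, 0, 0, 5],
    [0, 0, 0, 0, 0, 0, 5],
    [0, 0, 0, 0, 0, 0, 5],
    [0, 0, 0, 0, 0, 0, 5],
  ],
)

```text
time: 48.82
tool_pos: [657.5, -150.2, 281.6]
orientation: [[0.004, 0.927, 0.374], [0.0, 0.374, -0.927], [-1.0, 0.003, 0.001]]
ft_force: [4.9, 1.5, 0.6]
width: 15.3
```

```bash
python3 - <<'E'
from h import *
np.set_printoptions(precision=3,suppress=True)
s=manip.get_state();print(s["tool_pos"],s["q"][6],np.degrees(np.arctan2(s["orientation"][1,1],s["orientation"][0,1])),s["moment"],s["ft_force"],s["width"])
zs,px,(a,v)=foot()
for z,p,q in zip(zs,a,v): print("%d:%.0f/%.0f"%(z,p,q),end=" ")
d=get("side");save(d,"clamp11.png",(270,190,350,250),9)
E
```

```text
[ 657.455 -150.202  281.62 ] 0.7457970891519803 21.991876518535175 [ 0.224 -1.223 -0.014] [4.944 1.548 0.617] 15.275315156408398
14:132/153 15:131/149 16:130/143 17:128/136 18:126/130 19:125/124 20:123/118 21:122/115 22:122/113 23:121/111 24:121/109 25:120/107 26:119/104 27:116/99 28:113/95 29:111/91 30:108/86 31:106/83 32:104/81 33:102/79 34:100/77 35:98/74 36:96/72 37:93/74 38:90/76 39:87/78 40:83/80 41:79/82 42:76/84 43:72/85 44:69/85 45:67/86 46:64/87 47:62/89 48:59/92 49:57/95 50:54/100 51:52/103 52:50/106 53:50/108 54:51/108 55:51/108 56:52/109 57:52/108 58:52/107 59:53/106
```

View pics/clamp11.png

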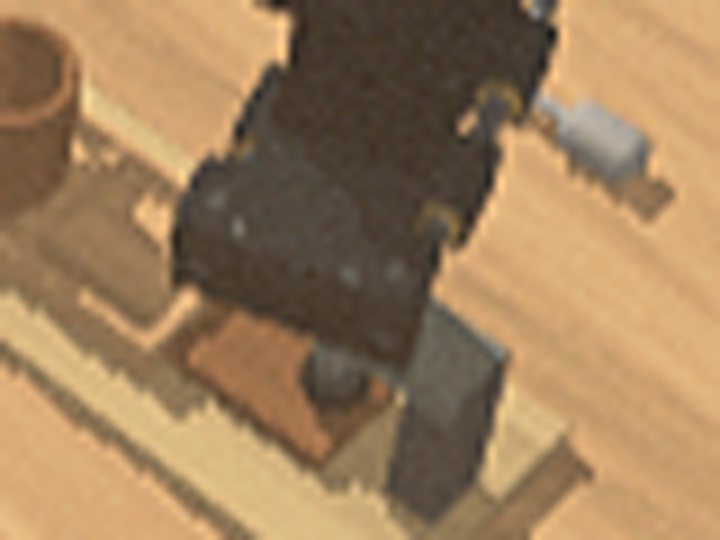

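The foot is visible at about (337,385). The width of 15.3 mm suggests the wing is still a bit skewed in the jaws, so I squeeze harder to align it.

Emit:
send_rows(
  motion=[
    [0, 0, 0, 0, 0, 0, 0],
    [0, 0, 0, 0, 0, 0, 0],
    [0, 0, 0, 0, 0, 0, 0],
    [0, 0, 0, 0, 0, 0, 0],
    [0, 0, 0, 0, 0, 0, 0],
    [0, 0, 0, 0, 0, 0, 0],
    [0, 0, 0, 0, 0, 0, 0],
    [0, 0, 0, 0, 0, 0, 0],
    [0, 0, 0, 0, 0, 0, 0],
    [0, 0, 0, 0, 0, 0, 0],
  ],
  force=45,
)

```text
time: 49.85
tool_pos: [657.5, -150.1, 281.6]
orientation: [[0.004, 0.927, 0.375], [0.0, 0.375, -0.927], [-1.0, 0.003, 0.001]]
ft_force: [5.3, 1.2, 0.5]
width: 14.1
```

Emit:
send_rows(
  motion=[
    [0.1, 0.04, 0, 0, 0, 0, 0],
    [0, 0, 0, 0, 0, -3, 0],
    [0, 0, 0, 0, 0, -4, 0],
    [0, 0, 0, 0, 0, -5, 0],
    [0, 0, 0, 0, 0, -5, 0],
    [0, 0, 0, 0, 0, -5, 0],
    [0, 0, 0, 0, 0, -5, 0],
    [0, 0, 0, 0, 0, -3, 0],
    [0, 0, 0, 0, 0, 0, 0],
    [0, 0, 0, 0, 0, 0, 0],
  ],
)

```text
time: 50.68
tool_pos: [657.6, -150.2, 281.5]
orientation: [[0.001, 0.99, -0.138], [-0.0, -0.138, -0.99], [-1.0, 0.001, -0.0]]
ft_force: [1.5, -0.2, 4.8]
width: 14.1
```

```bash
cat > m.py <<'E'
from h import *
s=manip.get_state();print("yaw",round(float(np.degrees(np.arctan2(s["orientation"][1,1],s["orientation"][0,1]))),1),"q7",round(float(s["q"][6]),2),np.round(s["tool_pos"],1),"F",np.round(s["ft_force"],1),"Mz",round(float(s["moment"][2]),3),"w",round(s["width"],1))
zs,px,(a,v)=foot()
print(" ".join("%d:%.0f/%.0f"%t for t in zip(zs[::2],a[::2],v[::2])))
i=np.argmin(v[10:28])+10;lo=v[i];hi=np.median(v[:3]) if 0 else 100
# lower edge: first crossing of value below 88 going up; neck: saturation crossing 80 (foot -> spindle/head)
f=lambda y,c:next((zs[j]+(y[j]-c)/(y[j]-y[j+1]) for j in range(len(y)-1) if y[j]>c>=y[j+1]),None)
print("edge v90",f(v,90),"sat112",f(a,112),"upper sat80",f(a,80))
E
python3 m.py
```

```text
yaw -8.0 q7 0.3 [ 657.6 -150.2  281.5] F [ 1.5 -0.2  4.8] Mz -0.031 w 14.1
14:132/153 16:130/142 18:126/128 20:123/115 22:121/111 24:120/108 26:118/104 28:114/94 30:110/84 32:102/79 34:94/77 36:86/75 38:80/78 40:73/81 42:68/84 44:66/85 46:64/86 48:59/91 50:53/97 52:50/102 54:50/103 56:49/104 58:49/104
edge v90 28.739182233810425 sat112 28.854957580566406 upper sat80 37.990476191043854
```

Emit:
send_rows(
  motion=[
    [0, 0, 0, 0, 0, -4, 0],
    [0, 0, 0, 0, 0, -6, 0],
    [0, 0, 0, 0, 0, -6, 0],
    [0, 0, 0, 0, 0, -6, 0],
    [0, 0, 0, 0, 0, -6, 0],
    [0, 0, 0, 0, 0, -6, 0],
    [0, 0, 0, 0, 0, -6, 0],
    [0, 0, 0, 0, 0, -5, 0],
    [0, 0, 0, 0, 0, 0, 0],
    [0, 0, 0, 0, 0, 0, 0],
  ],
)

```text
time: 51.67
tool_pos: [657.2, -150.1, 281.5]
orientation: [[-0.001, 0.602, -0.799], [0.001, -0.799, -0.602], [-1.0, -0.001, -0.0]]
ft_force: [0.8, 2.2, 7.2]
width: 13.7
```

```bash
python3 m.py
```

```text
yaw -53.0 q7 -0.35 [ 657.2 -150.1  281.5] F [0.8 2.2 7.2] Mz -0.03 w 13.7
14:135/151 16:133/141 18:129/128 20:125/116 22:118/106 24:111/97 26:103/90 28:95/84 30:87/78 32:84/76 34:83/77 36:81/78 38:78/80 40:74/82 42:69/84 44:65/86 46:62/87 48:59/94 50:55/104 52:50/112 54:48/111 56:46/109 58:47/106
edge v90 26.016795609146357 sat112 23.713256001472473 upper sat80 36.59235763549805
```

Emit:
send_rows(
  motion=[
    [0, 0, 0, 0, 0, -4, 0],
    [0, 0, 0, 0, 0, -6, 0],
    [0, 0, 0, 0, 0, -6, 0],
    [0, 0, 0, 0, 0, -6, 0],
    [0, 0, 0, 0, 0, -6, 0],
    [0, 0, 0, 0, 0, -6, 0],
    [0, 0, 0, 0, 0, -6, 0],
    [0, 0, 0, 0, 0, -5, 0],
    [0, 0, 0, 0, 0, 0, 0],
    [0, 0, 0, 0, 0, 0, 0],
  ],
)

```text
time: 52.65
tool_pos: [657.2, -149.7, 281.4]
orientation: [[-0.001, -0.139, -0.99], [0.003, -0.99, 0.139], [-1.0, -0.002, 0.002]]
ft_force: [0.4, 2.7, 9.5]
width: 13.9
```

```bash
python3 m.py
```

```text
yaw -98.0 q7 -1.01 [ 657.2 -149.7  281.4] F [0.4 2.7 9.5] Mz -0.036 w 13.9
14:134/149 16:131/140 18:127/127 20:123/115 22:119/104 24:116/93 26:112/85 28:105/77 30:98/70 32:90/71 34:82/76 36:74/80 38:72/82 40:69/83 42:66/85 44:61/87 46:58/89 48:55/96 50:51/106 52:48/113 54:51/110 56:53/107 58:53/104
edge v90 24.70264023542404 sat112 26.056476689875126 upper sat80 34.53943908214569
```

Emit:
send_rows(
  motion=[
    [0, 0, 0, 0, 0, -4, 0],
    [0, 0, 0, 0, 0, -6, 0],
    [0, 0, 0, 0, 0, -6, 0],
    [0, 0, 0, 0, 0, -6, 0],
    [0, 0, 0, 0, 0, -6, 0],
    [0, 0, 0, 0, 0, -6, 0],
    [0, 0, 0, 0, 0, -6, 0],
    [0, 0, 0, 0, 0, -5, 0],
    [0, 0, 0, 0, 0, 0, 0],
    [0, 0, 0, 0, 0, 0, 0],
  ],
)

```text
time: 53.63
tool_pos: [657.5, -149.3, 281.4]
orientation: [[-0.001, -0.798, -0.602], [0.004, -0.602, 0.798], [-1.0, -0.001, 0.004]]
ft_force: [-1.1, 4.4, 8.9]
width: 13.7
```

```bash
python3 m.py
```

```text
yaw -143.0 q7 -1.68 [ 657.5 -149.3  281.4] F [-1.1  4.4  8.9] Mz -0.028 w 13.7
14:133/148 16:131/137 18:130/122 20:129/108 22:120/97 24:111/87 26:103/81 28:98/77 30:95/74 32:90/75 34:84/78 36:78/81 38:71/83 40:64/86 42:56/91 44:51/99 46:48/106 48:47/112 50:46/118 52:46/121 54:49/115 56:52/108 58:54/104
edge v90 23.404411762952805 sat112 23.728794515132904 upper sat80 35.40527579188347
```

The lower edge drops as expected: 29.0, 26.0, 24.7, 23.4 mm over 165°, about 12 mm per turn. I continue.

Emit:
send_rows(
  motion=[
    [0, 0, 0, 0, 0, -4, 0],
    [0, 0, 0, 0, 0, -6, 0],
    [0, 0, 0, 0, 0, -6, 0],
    [0, 0, 0, 0, 0, -6, 0],
    [0, 0, 0, 0, 0, -6, 0],
    [0, 0, 0, 0, 0, -6, 0],
    [0, 0, 0, 0, 0, -6, 0],
    [0, 0, 0, 0, 0, -5, 0],
    [0, 0, 0, 0, 0, 0, 0],
    [0, 0, 0, 0, 0, 0, 0],
  ],
)

```text
time: 54.62
tool_pos: [657.9, -149.2, 281.5]
orientation: [[0.0, -0.99, 0.139], [0.004, 0.139, 0.99], [-1.0, 0.0, 0.004]]
ft_force: [2.4, 4.3, 7.8]
width: 13.7
```

```bash
python3 m.py
```

```text
yaw 172.0 q7 -2.37 [ 657.9 -149.2  281.5] F [2.4 4.3 7.8] Mz 0.005 w 13.7
14:133/151 16:131/137 18:128/118 20:125/99 22:113/88 24:100/78 26:90/74 28:87/75 30:85/76 32:79/78 34:72/81 36:64/85 38:60/87 40:59/89 42:57/92 44:55/101 46:50/112 48:48/118 50:45/123 52:44/124 54:46/117 56:47/108 58:48/103
edge v90 21.669317424297333 sat112 22.09739712625742 upper sat80 31.802202463150024
```

The cumulative turn is 210° and the edge is at 21.7 mm. I open the jaws, turn back 180° and regrasp.

Emit:
send_rows(
  motion=[
    [0, 0, 0, 0, 0, 0, 40],
    [0, 0, 0, 0, 0, 0, 80],
    [0, 0, 0, 0, 0, 0, 80],
    [0, 0, 0, 0, 0, 0, 80],
    [0, 0, 0, 0, 0, 0, 80],
    [0, 0, 0, 0, 0, 0, 80],
    [0, 0, 0, 0, 0, 0, 80],
    [0, 0, 0, 0, 0, 0, 80],
    [0, 0, 0, 0, 0, 0, 80],
    [0, 0, 0, 0, 0, 0, 80],
  ],
)

```text
time: 55.6
tool_pos: [657.4, -150.3, 280.9]
orientation: [[-0.0, -0.99, 0.14], [-0.0, 0.14, 0.99], [-1.0, 0.0, -0.0]]
ft_force: [0.2, 0.1, -0.3]
width: 67.8
```

Emit:
send_rows(
  motion=[
    [0, 0, 0, 0, 0, 6, 80],
    [0, 0, 0, 0, 0, 6, 80],
    [0, 0, 0, 0, 0, 6, 80],
    [0, 0, 0, 0, 0, 6, 80],
    [0, 0, 0, 0, 0, 6, 80],
    [0, 0, 0, 0, 0, 6, 80],
    [0, 0, 0, 0, 0, 6, 80],
    [0, 0, 0, 0, 0, 6, 80],
    [0, 0, 0, 0, 0, 6, 80],
    [0, 0, 0, 0, 0, 6, 80],
  ],
)

```text
time: 56.43
tool_pos: [657.3, -150.3, 281.0]
orientation: [[0.0, -0.612, -0.791], [-0.0, -0.791, 0.612], [-1.0, 0.0, -0.0]]
ft_force: [0.6, 0.6, 0.4]
width: 69.5
```

Emit:
send_rows(
  motion=[
    [0, 0, 0, 0, 0, 6, 80],
    [0, 0, 0, 0, 0, 6, 80],
    [0, 0, 0, 0, 0, 6, 80],
    [0, 0, 0, 0, 0, 6, 80],
    [0, 0, 0, 0, 0, 6, 80],
    [0, 0, 0, 0, 0, 6, 80],
    [0, 0, 0, 0, 0, 6, 80],
    [0, 0, 0, 0, 0, 6, 80],
    [0, 0, 0, 0, 0, 6, 80],
    [0, 0, 0, 0, 0, 6, 80],
  ],
)

```text
time: 57.27
tool_pos: [657.3, -150.4, 281.0]
orientation: [[0.0, 0.379, -0.926], [-0.0, -0.926, -0.379], [-1.0, 0.0, 0.0]]
ft_force: [0.2, -0.8, 0.6]
width: 69.9
```

Emit:
send_rows(
  motion=[
    [0, 0, 0, 0, 0, 6, 80],
    [0, 0, 0, 0, 0, 6, 80],
    [0, 0, 0, 0, 0, 6, 80],
    [0, 0, 0, 0, 0, 6, 80],
    [0, 0, 0, 0, 0, 6, 80],
    [0, 0, 0, 0, 0, 6, 80],
    [0, 0, 0, 0, 0, 6, 80],
    [0, 0, 0, 0, 0, 6, 80],
    [0, 0, 0, 0, 0, 6, 80],
    [0, 0, 0, 0, 0, 6, 80],
  ],
)

```text
time: 58.1
tool_pos: [657.2, -150.6, 280.9]
orientation: [[-0.0, 0.991, -0.135], [-0.0, -0.135, -0.991], [-1.0, 0.0, 0.0]]
ft_force: [-0.0, 0.9, -0.1]
width: 69.7
```

```bash
python3 m.py; python3 - <<'E'
from h import *
d=get("top");P=cloud(d);g=cv2.cvtColor(d["pixels"],cv2.COLOR_RGB2GRAY)
E
```

```text
yaw -7.8 q7 0.3 [ 657.2 -150.6  280.9] F [-0.   0.9 -0.1] Mz 0.033 w 69.7
14:133/155 16:129/141 18:124/121 20:118/103 22:111/92 24:104/83 26:98/78 28:91/78 30:86/78 32:78/79 34:70/81 36:62/83 38:61/87 40:60/90 42:58/94 44:53/104 46:47/114 48:44/121 50:43/124 52:43/126 54:45/119 56:48/110 58:49/105
edge v90 22.39170080423355 sat112 21.731444656848907 upper sat80 31.52237045764923
```

Both readings agree at about 22 mm at 210°. I regrasp and go on in 30° steps to find where the edge stops dropping.

Emit:
send_rows(
  motion=[
    [0, 0, 0, 0, 0, 0, 0],
    [0, 0, 0, 0, 0, 0, 0],
    [0, 0, 0, 0, 0, 0, 0],
    [0, 0, 0, 0, 0, 0, 0],
    [0, 0, 0, 0, 0, 0, 0],
    [0, 0, 0, 0, 0, 0, 0],
    [0, 0, 0, 0, 0, 0, 0],
    [0, 0, 0, 0, 0, 0, 0],
    [0, 0, 0, 0, 0, 0, 0],
    [0, 0, 0, 0, 0, 0, 0],
  ],
)

```text
time: 59.13
tool_pos: [657.6, -150.3, 280.9]
orientation: [[0.001, 0.99, -0.14], [-0.0, -0.14, -0.99], [-1.0, 0.001, 0.0]]
ft_force: [0.6, -0.3, -0.3]
width: 14.6
```

Emit:
send_rows(
  motion=[
    [0, 0, 0, 0, 0, -3, 0],
    [0, 0, 0, 0, 0, -5, 0],
    [0, 0, 0, 0, 0, -5, 0],
    [0, 0, 0, 0, 0, -5, 0],
    [0, 0, 0, 0, 0, -5, 0],
    [0, 0, 0, 0, 0, -4, 0],
    [0, 0, 0, 0, 0, -3, 0],
    [0, 0, 0, 0, 0, 0, 0],
    [0, 0, 0, 0, 0, 0, 0],
    [0, 0, 0, 0, 0, 0, 0],
  ],
)

```text
time: 59.97
tool_pos: [657.3, -150.2, 280.9]
orientation: [[-0.0, 0.788, -0.615], [0.0, -0.615, -0.788], [-1.0, -0.0, -0.0]]
ft_force: [-0.2, 0.3, -0.4]
width: 14.7
```

```bash
python3 m.py
```

```text
yaw -38.0 q7 -0.14 [ 657.3 -150.2  280.9] F [-0.2  0.3 -0.4] Mz -0.018 w 14.7
14:133/153 16:129/140 18:122/121 20:115/103 22:108/92 24:101/83 26:96/77 28:94/76 30:92/75 32:87/77 34:81/79 36:75/82 38:67/86 40:60/89 42:55/94 44:52/103 46:48/113 48:45/119 50:44/124 52:43/126 54:46/119 56:49/110 58:51/105
edge v90 22.41567412018776 sat112 20.837163627147675 upper sat80 34.31761622428894
```

Emit:
send_rows(
  motion=[
    [0, 0, 0, 0, 0, -3, 0],
    [0, 0, 0, 0, 0, -5, 0],
    [0, 0, 0, 0, 0, -5, 0],
    [0, 0, 0, 0, 0, -5, 0],
    [0, 0, 0, 0, 0, -5, 0],
    [0, 0, 0, 0, 0, -4, 0],
    [0, 0, 0, 0, 0, -3, 0],
    [0, 0, 0, 0, 0, 0, 0],
    [0, 0, 0, 0, 0, 0, 0],
    [0, 0, 0, 0, 0, 0, 0],
  ],
)

```text
time: 60.95
tool_pos: [657.2, -149.9, 280.8]
orientation: [[-0.001, 0.375, -0.927], [0.001, -0.927, -0.375], [-1.0, -0.001, 0.0]]
ft_force: [-3.2, 2.4, 3.0]
width: 14.4
```

```bash
python3 m.py
```

```text
yaw -68.0 q7 -0.58 [ 657.2 -149.9  280.8] F [-3.2  2.4  3. ] Mz -0.025 w 14.4
14:134/152 16:130/138 18:124/120 20:119/102 22:113/90 24:107/79 26:103/73 28:98/73 30:93/72 32:88/74 34:82/77 36:76/80 38:66/84 40:58/87 42:52/92 44:48/102 46:44/113 48:43/119 50:43/122 52:43/124 54:47/115 56:50/105 58:52/100
edge v90 21.93754243850708 sat112 22.202898889780045 upper sat80 34.52719211578369
```

Emit:
send_rows(
  motion=[
    [0, 0, 0, 0, 0, -3, 0],
    [0, 0, 0, 0, 0, -5, 0],
    [0, 0, 0, 0, 0, -5, 0],
    [0, 0, 0, 0, 0, -5, 0],
    [0, 0, 0, 0, 0, -5, 0],
    [0, 0, 0, 0, 0, -4, 0],
    [0, 0, 0, 0, 0, -3, 0],
    [0, 0, 0, 0, 0, 0, 0],
    [0, 0, 0, 0, 0, 0, 0],
    [0, 0, 0, 0, 0, 0, 0],
  ],
)

```text
time: 61.93
tool_pos: [657.2, -149.6, 280.8]
orientation: [[-0.002, -0.139, -0.99], [0.002, -0.99, 0.139], [-1.0, -0.002, 0.002]]
ft_force: [-4.2, 4.2, 3.8]
width: 14.4
```

```bash
python3 m.py
```

```text
yaw -98.0 q7 -1.02 [ 657.2 -149.6  280.8] F [-4.2  4.2  3.8] Mz -0.036 w 14.4
14:132/151 16:127/138 18:120/120 20:113/102 22:108/91 24:104/81 26:101/76 28:95/76 30:90/75 32:84/77 34:79/80 36:74/83 38:67/85 40:62/87 42:58/90 44:54/101 46:49/112 48:47/118 50:46/122 52:46/124 54:47/117 56:48/110 58:49/104
edge v90 22.14846695959568 sat112 20.4218630194664 upper sat80 33.678238332271576
```

Emit:
send_rows(
  motion=[
    [0, 0, 0, 0, 0, -3, 0],
    [0, 0, 0, 0, 0, -5, 0],
    [0, 0, 0, 0, 0, -5, 0],
    [0, 0, 0, 0, 0, -5, 0],
    [0, 0, 0, 0, 0, -5, 0],
    [0, 0, 0, 0, 0, -4, 0],
    [0, 0, 0, 0, 0, -3, 0],
    [0, 0, 0, 0, 0, 0, 0],
    [0, 0, 0, 0, 0, 0, 0],
    [0, 0, 0, 0, 0, 0, 0],
  ],
)

```text
time: 62.92
tool_pos: [657.4, -149.2, 280.8]
orientation: [[-0.001, -0.615, -0.789], [0.003, -0.789, 0.615], [-1.0, -0.001, 0.003]]
ft_force: [-4.1, 5.3, 5.0]
width: 14.4
```

```bash
python3 m.py
```

```text
yaw -128.0 q7 -1.46 [ 657.4 -149.2  280.8] F [-4.1  5.3  5. ] Mz -0.054 w 14.4
14:135/151 16:132/138 18:126/120 20:120/103 22:110/92 24:99/83 26:94/77 28:96/75 30:98/73 32:92/75 34:81/79 36:72/83 38:67/85 40:63/87 42:60/91 44:55/101 46:49/112 48:46/118 50:44/122 52:42/124 54:44/118 56:47/111 58:53/103
edge v90 22.397681057453156 sat112 21.51478135585785 upper sat80 34.30265963077545
```

The lower edge stays flat at 22.2 ± 0.3 mm from 210° onward. The free-fall line (28.9 − θ/30) crosses that at about 202°, so contact was there and the target is about 382°. The knob is now at 330°, so I turn 52° more.

Emit:
send_rows(
  motion=[
    [0, 0, 0, 0, 0, -4, 0],
    [0, 0, 0, 0, 0, -6, 0],
    [0, 0, 0, 0, 0, -6, 0],
    [0, 0, 0, 0, 0, -6, 0],
    [0, 0, 0, 0, 0, -6, 0],
    [0, 0, 0, 0, 0, -6, 0],
    [0, 0, 0, 0, 0, -6, 0],
    [0, 0, 0, 0, 0, -6, 0],
    [0, 0, 0, 0, 0, -4, 0],
    [0, 0, 0, 0, 0, -2, 0],
  ],
)

```text
time: 63.9
tool_pos: [658.0, -148.8, 280.8]
orientation: [[-0.0, -1.0, 0.001], [0.003, 0.001, 1.0], [-1.0, 0.0, 0.003]]
ft_force: [-1.6, 4.8, 4.1]
width: 14.6
```

Emit:
send_rows(
  motion=[
    [0, 0, 0, 0, 0, 0, 0],
    [0, 0, 0, 0, 0, 0, 0],
    [0, 0, 0, 0, 0, 0, 0],
    [0, 0, 0, 0, 0, 0, 0],
    [0, 0, 0, 0, 0, 0, 0],
    [0, 0, 0, 0, 0, 0, 0],
    [0, 0, 0, 0, 0, 0, 0],
    [0, 0, 0, 0, 0, 0, 0],
    [0, 0, 0, 0, 0, 0, 0],
    [0, 0, 0, 0, 0, 0, 0],
  ],
)

```text
time: 64.73
tool_pos: [658.0, -148.9, 280.8]
orientation: [[-0.0, -1.0, -0.002], [0.003, -0.002, 1.0], [-1.0, 0.0, 0.003]]
ft_force: [-1.6, 5.8, 4.5]
width: 14.8
```

```bash
python3 m.py
```

```text
yaw -179.9 q7 -2.25 [ 658.  -148.9  280.8] F [-1.6  5.8  4.5] Mz 0.014 w 14.8
14:134/150 16:130/137 18:123/119 20:116/102 22:109/91 24:103/81 26:98/75 28:94/75 30:91/74 32:84/76 34:77/78 36:71/81 38:66/84 40:62/86 42:59/91 44:55/101 46:49/112 48:47/118 50:48/122 52:48/124 54:50/117 56:50/108 58:51/102
edge v90 22.156604155898094 sat112 21.137768790125847 upper sat80 33.23217672109604
```

Released now; I retreat upwards and check everything.

Emit:
send_rows(
  motion=[
    [0, 0, 0, 0, 0, 0, 40],
    [0, 0, 0, 0, 0, 0, 80],
    [0, 0, 0, 0, 0, 0, 80],
    [0, 0, 0, 0, 0, 0, 80],
    [0, 0, 0, 0, 0, 0, 80],
    [0, 0, 0, 0, 0, 0, 80],
    [0, 0, 1, 0, 0, 0, 80],
    [0, 0, 2, 0, 0, 0, 80],
    [0, 0, 2, 0, 0, 0, 80],
    [0, 0, 2, 0, 0, 0, 80],
  ],
)

```text
time: 65.72
tool_pos: [657.3, -150.5, 352.3]
orientation: [[0.0, -1.0, 0.001], [-0.001, 0.001, 1.0], [-1.0, -0.0, -0.001]]
ft_force: [1.0, -0.0, 0.2]
width: 67.6
```

Emit:
send_rows(
  motion=[
    [0, 0, 2, 0, 0, 0, 80],
    [-2, 0, 2, 0, 0, 0, 80],
    [-3, 0, 0, 0, 0, 0, 80],
    [-3, 0, 0, 0, 0, 0, 80],
    [-3, 0, 0, 0, 0, 0, 80],
    [-3, 0, 0, 0, 0, 0, 80],
    [-3, 0, 0, 0, 0, 0, 80],
    [-2, 0, 0, 0, 0, 0, 80],
    [0, 0, 0, 0, 0, 0, 80],
    [0, 0, 0, 0, 0, 0, 80],
  ],
)

```text
time: 66.55
tool_pos: [466.6, -150.8, 391.7]
orientation: [[0.002, -1.0, 0.002], [0.002, 0.002, 1.0], [-1.0, -0.002, 0.002]]
ft_force: [0.5, 1.2, 0.5]
width: 69.9
```

```bash
python3 - <<'E'
from h import *
np.set_printoptions(precision=1,suppress=True)
s=manip.get_state();print(s["time"],s["tool_pos"],s["ft_force"])
for n in("top","side"):
    d=get(n);P=cloud(d);g=cv2.cvtColor(d["pixels"],cv2.COLOR_RGB2GRAY);print(n,"loose",cups(d))
    for b in((638,124),(642,62),(646,0)):
        m=(abs(P[...,0]-b[0])<31)&(abs(P[...,1]-b[1])<30)&(P[...,2]>62)&(P[...,2]<80)
        if m.sum()>20: print(np.array(cv2.minEnclosingCircle(P[m][:,:2].astype(np.float32))[0]),np.percentile(P[m][:,2],90))
    for nm,box,zl in(("wing",(620,690,-185,-105),112),("grip",(580,700,190,235),60)):
        k=(P[...,0]>box[0])&(P[...,0]<box[1])&(P[...,1]>box[2])&(P[...,1]<box[3])&(g<75)&(P[...,2]>zl)&(P[...,2]<140)
        t=P[k]
        if len(t)<10: continue
        w,v=np.linalg.eigh(np.cov(t[:,:2].T));print(nm,t.mean(0),"axis",np.degrees(np.arctan2(v[1,1],v[0,1]))%180,cv2.minAreaRect(t[:,:2].astype(np.float32)))
    if n=="top": save(d,"final.png",(160,110,430,300),2.9)
E
```

```text
66.55 [ 466.6 -150.8  391.7] [0.5 1.2 0.5]
top loose []
[638.9 125.7] 75.03400124236828
[643.   62.4] 74.1137037735843
[646.6   0.8] 75.1446282458702
wing [ 657.  -148.3  124.2] axis 90.75252951629969 ((657.6468505859375, -147.9626007080078), (10.085497856140137, 38.16868209838867), 0.40922805666923523)
grip [647.7 214.5  68.1] axis 2.7951445080127826 ((647.8942260742188, 214.23934936523438), (12.237279891967773, 23.742664337158203), 89.82943725585938)
side loose []
[634.6 125.9] 71.72685606231686
wing [ 653.1 -152.6  121.4] axis 91.91138552273408 ((654.297607421875, -151.7306671142578), (13.516679763793945, 38.80115509033203), 0.40478500723838806)
grip [643.4 211.7  66.1] axis 175.85169250414435 ((644.4232177734375, 212.80116271972656), (15.256474494934082, 24.507556915283203), 86.03950500488281)
```

All checks agree, so I hand in.

```bash
python3 -c "
from cell import manip
print(manip.hand_in())"
```

```text
the job is handed in; nothing more can be done
None
```

The job is handed in: the cups are in the caddy, the lock is home and the clamp is tightened, at about 67 s of the 210 s allowed. The last picture was refused by the viewer's limit, so the final check is numeric only.

- **Cups:** the three brown cups stand upright in bays 2, 3 and 4. In the top view their centres are within about 2 mm of the bay centres and their rims read 74–75 mm (72 mm expected, and the top camera reads about 2–3 mm high). In the last side view only the bay-4 cup showed up in the check. I did not touch the green look-alike or the three bystanders, but I did not re-measure them at the end.
- **Lock:** it is at its end stop, with the grip at 648 mm in the top view. My first push moved it only 38 mm, so I slid it back to the open end to check. The travel between the two stops measured 50.5 mm, so it had simply started partly closed, and I then pushed it home again.
- **Clamp:** I turned the knob about 382° clockwise. The foot's lower edge dropped at about 12 mm a turn, then stayed flat at 22.2 mm from about 202° on, so that is where it touched. The final wing angle of about 91° agrees with a 381° turn.
- **Uncertainty:** the touch point is good to roughly ±15°, or about ±0.5 mm of foot compression. The two cameras disagreed by about 3 mm in x, so I mostly used their mean.

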